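# Change the batch in the bench shaker

## Task

Change the batch in the bench shaker. Lock it off first by pushing the red stop button down until it latches, then lift the clear hood right back onto its stop; stand every brown jar from the shaker's platform upright in the steel tray, and stand every white pot from the blue plastic tray upright on the platform, down on the mat inside its lip. Lower the hood fully shut and only then twist the stop button clockwise so that it pops up again; the hood must not be up while the button is out, and leave the tube rack, the pen cup and the loose tub lid where they are.

Things in the scene. Friction and masses are not known exactly. Their poses are not given: they have to be found in the camera images.
- shaker: Bench shaker, fixed: white and grey housing 236 mm (x) by 430 mm (y), flat deck 80 mm above the bench. Origin on the bench under the hooded part; x points from the handle side (nearest the robot) to the hinge side, y left, z up. Hood and platform lie between y = -140 and +140 mm; the grey control console from y = -145 to -275 mm carries the stop button at x = -30, y = -220 mm.
- platform (a point): Centre of the platform's floor, 84 mm above the bench, axes as the shaker's. The platform is a shallow steel pan with a black mat on the deck under the hood, inside 108 mm (x) by 250 mm (y), with a lip 4 mm thick and 13 mm high all round. The jars stand on it at the start; the pots must end up on it. A pot standing anywhere inside the lip clears the hood.
- hood (a joint): Hood angle, rad: 0 shut on the deck, 1.68 wide open on its stop. The clear hood is an open-bottomed box 164 mm deep, 280 wide, 70 high, walls 4 mm, 0.55 kg, hinged along its rear lower edge. The hinge is damped: let go below about 1.0 rad it sinks shut in a second or so, above about 1.3 it leans gently back onto its stop. A few newtons move it.
- hood_hinge (a point): Middle of the hood's hinge line, which runs along the shaker's y, 81 mm above the bench at the shaker's x = +88 mm. Its axes turn with the hood; at angle 0 they are the shaker's.
- hood_bar (a point): Middle of the hood's black handle, a bar 12 mm thick, 130 mm long along the shaker's y, 52 mm in front of the hood's front wall; shut, it is 216 mm in front of the hinge line and 50 mm above it (131 mm over the bench); wide open 73 mm behind it, 290 mm over the bench. Downward fingers can hold it fore and aft from shut to open, the bar turning between them. Axes turn with the hood.
- stop_push (a joint): How far the stop button is pushed down, m: 0 out (up), 0.007 latched down. About 3 N pushes it; half way it snaps over and stays down, and only a twist brings it up.
- stop_twist (a joint): How far the button's head is twisted clockwise seen from above, rad: 0 at rest, at most 0.9; it springs back when let go (under 0.1 Nm to turn). Twisting the latched head more than about 0.5 rad cams it up until it pops out; it rises 7 mm in all, so let the grip follow it up.
- stop_top (a point): Centre of the top of the button's red mushroom head, 40 mm in diameter and 24 mm high with straight ribbed sides. The top is 124 mm above the bench when out, 117 mm when latched. Under it, on the deck, lies a flat yellow collar 52 mm wide and 4 mm thick. Its axes turn with the head.
- pot_tray: The blue plastic tray on the bench that holds the waiting pots at the start, 150 mm (x) by 200 mm (y), 22 mm high, walls 4 mm, floor 4 mm, fixed. It lies on one side of the shaker or the other. Origin: centre of its underside.
- jar_tray: The empty steel tray for the finished jars, 160 mm (x) by 190 mm (y), 32 mm high, walls 4 mm, floor 4 mm, fixed. It lies on the other side of the shaker. Origin: centre of its underside.
- jar1: A brown glass jar with a white screw cap, 44 mm in diameter and 60 mm high (the cap is the top 14 mm, 39 mm in diameter), 0.13 kg; two or three stand on the shaker's platform at the start (None if absent). Origin: centre of its underside, z up.
- jar2: A brown glass jar with a white screw cap, 44 mm in diameter and 60 mm high (the cap is the top 14 mm, 39 mm in diameter), 0.13 kg; two or three stand on the shaker's platform at the start (None if absent). Origin: centre of its underside, z up.
- jar3: A brown glass jar with a white screw cap, 44 mm in diameter and 60 mm high (the cap is the top 14 mm, 39 mm in diameter), 0.13 kg; two or three stand on the shaker's platform at the start (None if absent). Origin: centre of its underside, z up.
- pot1: A white plastic sample pot with its lid on, lid 54 mm in diameter and 12 mm high, body about 50 mm, 52 mm high in all, 0.11 kg; two or three stand in the blue plastic tray at the start (None if absent). Origin: centre of its underside, z up.
- pot2: A white plastic sample pot with its lid on, lid 54 mm in diameter and 12 mm high, body about 50 mm, 52 mm high in all, 0.11 kg; two or three stand in the blue plastic tray at the start (None if absent). Origin: centre of its underside, z up.
- pot3: A white plastic sample pot with its lid on, lid 54 mm in diameter and 12 mm high, body about 50 mm, 52 mm high in all, 0.11 kg; two or three stand in the blue plastic tray at the start (None if absent). Origin: centre of its underside, z up.
- tube_rack: Bystander: green rack full of capped tubes, 70 by 100 mm, 96 mm high, standing loose on the bench at the far right. Origin: centre of its underside.
- pen_cup: Bystander: green cup with pens, 64 mm in diameter, 135 mm high, standing loose on the bench at the far left. Origin: centre of its underside.
- tub_lid: Bystander: a white tub lid 104 mm in diameter, 7 mm thick, lying loose on the bench near the robot, to its left. Origin: centre of its underside.
Mind the look-alikes: they are no part of the job. Leave any yellow look-alike of the pot1 alone.

How it is judged:
On the way, in this order (a step that is already met when the one before it is completed fails the run):
1. the stop button is latched down while the hood is still shut (value of joint stop_push above 0.005 m and value of joint hood below 0.1 rad), for 0.2 s.
2. the hood lies back on its stop, the button still down (value of joint hood above 1.61 rad and value of joint stop_push above 0.005 m), for 0.3 s.
3. every jar stands in the steel tray and every pot on the platform, the hood still open and the button down (x of jar1 in the frame of jar_tray between -0.062 and 0.062 m and y of jar1 in the frame of jar_tray between -0.077 and 0.077 m and z of jar1 in the frame of jar_tray between -0.001 and 0.009 m and angle between each of jar1, jar2, jar3, pot1, pot2, pot3's own z axis and vertical below 0.12 rad and linear speed of each of jar1, jar2, jar3, pot1, pot2, pot3 below 0.03 m/s and x of jar2 in the frame of jar_tray between -0.062 and 0.062 m and y of jar2 in the frame of jar_tray between -0.077 and 0.077 m and z of jar2 in the frame of jar_tray between -0.001 and 0.009 m and x of jar3 in the frame of jar_tray between -0.062 and 0.062 m and y of jar3 in the frame of jar_tray between -0.077 and 0.077 m and z of jar3 in the frame of jar_tray between -0.001 and 0.009 m and x of pot1 in the frame of platform between -0.036 and 0.036 m and y of pot1 in the frame of platform between -0.107 and 0.107 m and z of pot1 in the frame of platform between -0.005 and 0.005 m and x of pot2 in the frame of platform between -0.036 and 0.036 m and y of pot2 in the frame of platform between -0.107 and 0.107 m and z of pot2 in the frame of platform between -0.005 and 0.005 m and x of pot3 in the frame of platform between -0.036 and 0.036 m and y of pot3 in the frame of platform between -0.107 and 0.107 m and z of pot3 in the frame of platform between -0.005 and 0.005 m and value of joint hood above 1.3 rad and value of joint stop_push above 0.005 m), for 0.3 s.
4. the hood is fully shut, the button still down (value of joint hood below 0.03 rad and value of joint stop_push above 0.005 m), for 0.2 s.
5. the button's head is twisted clockwise, the hood shut (value of joint stop_twist above 0.4 rad and value of joint hood below 0.05 rad), for 0.05 s.
At the end, for the whole second after the job is handed in: Every jar stands upright (within 7 degrees) on the floor of the steel tray and every pot on the platform's floor inside its lip, all at rest; the hood is shut (under 0.03 rad) and the stop button has popped up (within 1.5 mm) with its head sprung back (x of jar1 in the frame of jar_tray between -0.062 and 0.062 m and y of jar1 in the frame of jar_tray between -0.077 and 0.077 m and z of jar1 in the frame of jar_tray between -0.001 and 0.009 m and angle between each of jar1, jar2, jar3, pot1, pot2, pot3's own z axis and vertical below 0.12 rad and linear speed of each of jar1, jar2, jar3, pot1, pot2, pot3 below 0.03 m/s and x of jar2 in the frame of jar_tray between -0.062 and 0.062 m and y of jar2 in the frame of jar_tray between -0.077 and 0.077 m and z of jar2 in the frame of jar_tray between -0.001 and 0.009 m and x of jar3 in the frame of jar_tray between -0.062 and 0.062 m and y of jar3 in the frame of jar_tray between -0.077 and 0.077 m and z of jar3 in the frame of jar_tray between -0.001 and 0.009 m and x of pot1 in the frame of platform between -0.036 and 0.036 m and y of pot1 in the frame of platform between -0.107 and 0.107 m and z of pot1 in the frame of platform between -0.005 and 0.005 m and x of pot2 in the frame of platform between -0.036 and 0.036 m and y of pot2 in the frame of platform between -0.107 and 0.107 m and z of pot2 in the frame of platform between -0.005 and 0.005 m and x of pot3 in the frame of platform between -0.036 and 0.036 m and y of pot3 in the frame of platform between -0.107 and 0.107 m and z of pot3 in the frame of platform between -0.005 and 0.005 m and value of joint hood below 0.03 rad and value of joint stop_push below 0.0015 m and value of joint stop_twist below 0.15 rad); the robot touches nothing.
It fails at once if the hood is up (over 0.15 rad) while the stop button is out (value of joint hood above 0.15 rad and value of joint stop_push below 0.003 m).
It fails at once if the green tube rack is shifted by more than 4 cm or tipped (distance of tube_rack from where it was at the start of the episode above 0.04 m or angle between tube_rack's own z axis and vertical above 0.3 rad).
It fails at once if the pen cup is shifted by more than 4 cm or tipped (distance of pen_cup from where it was at the start of the episode above 0.04 m or angle between pen_cup's own z axis and vertical above 0.3 rad).
It fails at once if the loose tub lid is shifted by more than 4 cm or tipped (distance of tub_lid from where it was at the start of the episode above 0.04 m or angle between tub_lid's own z axis and vertical above 0.3 rad).
Of pot1, pot2, pot3 only 2 to 3 are there at a start; the rules pass over those that are not, and their reading is None.
Of jar1, jar2, jar3 only 2 to 3 are there at a start; the rules pass over those that are not, and their reading is None.
At some moment in a run one of pot1, pot2, pot3, jar1, jar2, jar3 may be knocked a few centimetres aside while the robot is not near it.
It also fails if it takes over 208 s, if anything falls off the work surface, if the arm or the gripper's body presses on something with over 40 N, if the wrist force passes 120 N, or if a joint passes its speed limit or range.

## Robot

A 6-joint arm with a two-finger parallel gripper is mounted at the origin on the work surface. World frame = base frame: x ahead of the robot, y to its left, z up, the work surface at z = 0. Lengths are in m, angles in rad, forces in N, time in s.
With the tool pointing down it reaches from about 0.275 to 0.85 m from the base axis. Payload 19 kg.
Tool frame: the origin (TCP) lies on the mounting face of the last link; the fingertips stand tcp_to_tips ahead of it and the grasp point (between the pads) lies 155 mm ahead of it (tcp_to_tips is the distance from the TCP to the fingertips, in m); z points along the fingers, y is the line along which they close (so a half turn about z gives the same grasp; the last joint's range is limited). The gripper opens to 85 mm and grips with 20 to 120 N. Pads are 22 mm wide; open, the fingers measure 114 mm over their backs; the gripper's body (76 mm by 85 mm) begins 54 mm behind the grasp point. The pads swing forward as they close: fully open they stand 13 mm farther back than shut.
Start: joints at [0.971, 0.15, 1.437, -0, 1.554, -0.134], TCP at [0.258, 0.514, 0.405] pointing down, gripper open.
Joint ranges: [-2.8, 2.8], [-0.68, 2.1], [0.12, 2.68], [-1.39, 4.53], [0.16, 2.79], [-2.81, 2.81]. Speed limits (rad/s): [1.89, 1.89, 2.22, 3.01, 3.01, 3.01].

## Interface

Orientations are given as a rotation vector (axis times angle).
In Python, from station import * gives the robot as it stands.
- The arm moves only by the tool arm_command, never from a script. Its argument "increments" is a list of rows, each a list of 3 entries, a list of its own where there are three numbers: the shift along the world's x, y, z normalised to -1 to 1, where 1 is 0.5 m, then the turn, a rotation vector about the world's x, y, z normalised to -1 to 1, where 1 is 90 degrees, then the opening, from -1 (shut) to 1 (fully open). A call has 1 to 20 rows; each row is the pose to reach, as a shift and turn from the pose commanded when the call began; what a row does not reach only later rows make up. A row lasts 1/8 s, in which the tool goes at most 62.5 mm and 10.7 degrees, less where a joint would pass 70% of its speed; a pose out of reach is approached as far as the arm can. A call with a number of a shift or a turn outside -1 to 1 is refused whole. A call with a gripper value outside its range is refused whole. The fingers move at their own pace and stop on an object; "squeeze" is the grip in N (left out, the last holds). Time passes only in rows, so rows that repeat a pose let the fingers close. It gives the time, the measured TCP pose, the force, the opening and the grip force at its end, in the units of the state.
- get_obs(): the state, without advancing time (a new reading comes with each control period).
- camera(name): name is "scene" or "top"; returns (picture, depth): 480x640x3 uint8, red, green, blue; 480x640 float32, m along the optical axis (not along the pixel's ray), 0 where there is no reading.
- get_calibration(name): a dict with "vfov" (degrees; the focal length in pixels is half the picture's height over the tangent of half this angle, whatever the lens; pixels are square), "cx", "cy" (the principal point, pixels), "extrinsics" (4x4, takes a point from camera to world coordinates). Camera axes: x right, y down, z forward; pixel columns grow to the right and rows downward; lengths in m; the calibration is good to about 2 mm. A picture is of the moment at which its call begins. get_calibration takes no time and is no camera call.
- finish_job(): hands the job in; it is judged then, once.
Trained networks look in the newest picture that a camera, given by its name, has taken for a name from the list of things; names that differ only in an ending like _2 or _b are one class to them, and where a whole thing is asked for, a point or a joint stands for the part that bears it (a point fixed in the world has none). Each returns a list of dicts, best first, with "confidence" (0 to 1); they miss things now and then, are a little off and sometimes report something else, mostly with a low value. They report only what shows in the picture. A call takes as long as a camera call. They do not tell look-alikes from the thing itself.
- search_frame(camera, label): "point" ([row, column] in pixels, amid what is visible of it).
- pinpoint(camera, label): "point" ([row, column] in pixels: a listed point, or the origin of a listed thing).
The state is a dict: "time": time; "q": joint angles; "qd": joint speeds; "effort": joint torques, N m; "tool_pos": TCP position; "orientation": TCP orientation; "contact_force": force on the tool from outside, world axes, zero at the start; "wrist_torque": the same for the moment, N m; "width": finger opening in m; "finger_force": force on a finger pad.
Only numpy, scipy, OpenCV 4.12 (cv2) and the standard library are available. Lean on these libraries where they do the work, as an engineer would, in place of code of your own. Each camera call takes 0.05 s, during which the arm holds its last target. There are 200 camera calls.

## Working session

There is one attempt and no reset: what is moved stays moved. The work goes in short steps, Python scripts to look and compute and a tool call to move; the robot and the scene stay as the last step left them, time stands still between calls to the robot, and variables do not carry over. Pictures are saved under pics/ and viewed, at most 14 in all, crops included, and the job is handed in when it is done.

Besides the shell and the picture viewer there is one more tool, called as name([rows], argument=value, ...), one row to a line, values as JSON. arm_command: Moves the arm, as the interface text tells. Scaled input: -1 to 1 covers 0.5 m each way for a shift and 90 degrees each way for a turn. Its arguments: {"type":"object","properties":{"increments":{"type":"array","items":{"type":"array"}},"squeeze":{"type":"number"}},"required":["increments"]}

```bash
ls; mkdir -p pics; python3 - <<'E'
from station import *
import cv2
o=get_obs(); print({k:o[k] for k in o if k not in('effort','qd')})
for c in('scene','top'):
    p,d=camera(c); cv2.imwrite(f'pics/{c}0.png',p[:,:,::-1]); print(c,get_calibration(c))
E
```

```text
pics
{'time': 0.0, 'q': array([ 9.71050069e-01,  1.50988371e-01,  1.43800610e+00, -6.65488947e-06,
        1.55384264e+00, -1.33983344e-01]), 'tool_pos': array([0.25822364, 0.51371402, 0.4040864 ]), 'orientation': array([-7.24921626e-01, -3.05635801e+00,  1.82819895e-03]), 'contact_force': array([0.79928721, 0.10501341, 0.43867651]), 'wrist_torque': array([0.0299175 , 0.00214564, 0.01199277]), 'finger_force': 0.0, 'width': 0.08551486464929436}
scene {'vfov': 53.7463078726158, 'cx': 317.68357014535263, 'cy': 238.0689393748432, 'extrinsics': array([[ 5.59007261e-01,  6.34890707e-01, -5.33314797e-01,
         1.26964602e+00],
       [ 8.29162440e-01, -4.27467211e-01,  3.60224142e-01,
        -5.68150894e-01],
       [ 7.28371435e-04, -6.43572509e-01, -7.65384802e-01,
         1.18759381e+00],
       [ 0.00000000e+00,  0.00000000e+00,  0.00000000e+00,
         1.00000000e+00]])}
top {'vfov': 44.69925716122194, 'cx': 324.4804469013097, 'cy': 233.71104527415602, 'extrinsics': array([[ 2.54554088e-02, -9.77853123e-01,  2.07738520e-01,
         2.34281823e-01],
       [-9.99675245e-01, -2.51480594e-02,  4.12072655e-03,
        -6.85531354e-02],
       [ 1.19475533e-03, -2.07775951e-01, -9.78175714e-01,
         1.45601546e+00],
       [ 0.00000000e+00,  0.00000000e+00,  0.00000000e+00,
         1.00000000e+00]])}
```

View pics/scene0.png

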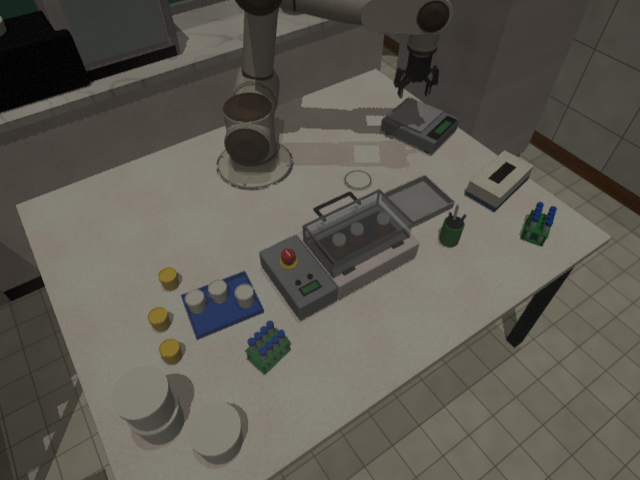

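View pics/top0.png

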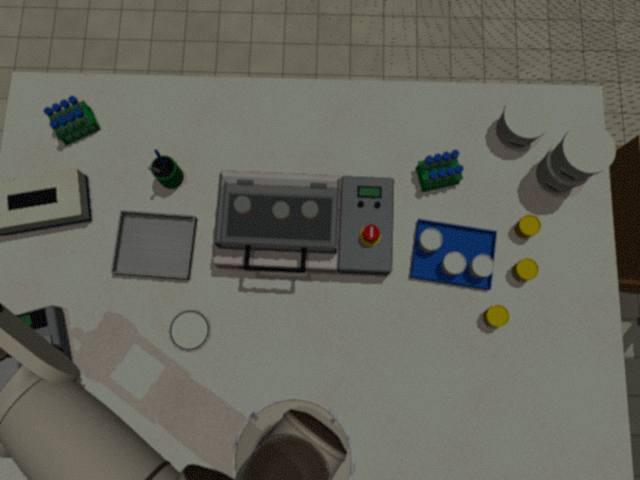

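Pictures show: the shaker amid, button at top (371,235)/scene (288,257); pots in the blue tray at top (430,239),(453,263),(481,266)/scene (195,300),(218,290),(244,296). Yellow look-alikes at top (528,226),(525,269),(496,316) are outside the tray. Jars under the hood at top (242,204),(280,210),(310,209). The steel tray is on the left (155,246).

```bash
cat > h.py <<'E'
from station import *
import numpy as np, cv2
def K(c):
    k=get_calibration(c); return 240/np.tan(np.radians(k['vfov'])/2),k['cx'],k['cy'],np.array(k['extrinsics'])
def cloud(c,d):
    f,cx,cy,E=K(c); v,u=np.mgrid[:480,:640]
    return np.stack([(u-cx)/f*d,(v-cy)/f*d,d],-1)@E[:3,:3].T+E[:3,3]
def ray(c,rc):
    f,cx,cy,E=K(c); return E[:3,3],E[:3,:3]@np.array([(rc[1]-cx)/f,(rc[0]-cy)/f,1])
def atz(c,rc,z):
    o,r=ray(c,rc); return o+r*(z-o[2])/r[2]
def tri(a,b):
    (o,r),(p,s)=ray('top',a),ray('scene',b)
    t=np.linalg.lstsq(np.stack([r,-s],1),p-o,rcond=None)[0]
    A,B=o+t[0]*r,p+t[1]*s; return (A+B)/2,np.linalg.norm(A-B)
def proj(c,P):
    f,cx,cy,E=K(c); q=E[:3,:3].T@(np.array(P)-E[:3,3]); return q[1]/q[2]*f+cy,q[0]/q[2]*f+cx
E
python3 - <<'E'
from h import *
np.set_printoptions(precision=4,suppress=True)
im={};pc={}
for c in('top','scene'):
    im[c],d=camera(c); pc[c]=cloud(c,d)
    np.savez(f'{c}.npz',im=im[c],pc=pc[c],d=d)
for l in ['shaker','platform','hood_hinge','hood_bar','stop_top','pot_tray','jar_tray','jar1','pot1','tube_rack','pen_cup','tub_lid']:
    r={c:[(x['point'],x['confidence']) for x in pinpoint(c,l)][:6] for c in('top','scene')}
    print(l)
    for c in r: 
        for p,cf in r[c]:
            print('  ',c,np.round(p,1),round(cf,2),pc[c][int(round(p[0])),int(round(p[1]))])
    if r['top'] and r['scene']: print('  tri',*tri(r['top'][0][0],r['scene'][0][0]))
E
```

```text
shaker
   top [226.2 282.3] 0.71 [0.5273 0.0348 0.1495]
   scene [201.8 328.6] 0.74 [0.4353 0.0376 0.1359]
   scene [252.1 349.6] 0.61 [ 0.6416 -0.0354  0.1539]
   scene [202.2 416.6] 0.33 [0.5013 0.3693 0.0027]
  tri [0.5028 0.011  0.2151] 0.039877243106209215
platform
hood_hinge
   top [178.6 172.8] 0.63 [0.6579 0.3161 0.0685]
   scene [255.  370.9] 0.92 [0.6493 0.0391 0.0953]
   scene [254.5 352.1] 0.63 [ 0.6466 -0.0317  0.1475]
  tri [0.6235 0.207  0.0299] 0.24306905257619438
hood_bar
   top [271.8 272.7] 0.89 [ 0.4422  0.0648 -0.003 ]
   scene [199.9 332. ] 0.86 [0.4334 0.0503 0.1359]
  tri [0.4249 0.0549 0.1263] 0.0027581305094431744
stop_top
   top [231.7 374. ] 0.78 [ 0.5238 -0.1783  0.1257]
   scene [251.6 286. ] 0.44 [ 0.5207 -0.1717  0.1234]
  tri [ 0.5242 -0.1759  0.1315] 0.004205888589846998
pot_tray
   top [254.8 452.6] 0.76 [ 0.4862 -0.3761  0.0588]
   scene [305.8 223.5] 0.85 [ 0.5068 -0.382   0.0039]
  tri [ 0.4992 -0.3851 -0.0028] 0.007446280105558219
jar_tray
   top [245.3 153.8] 0.7 [0.5026 0.3686 0.0028]
   scene [203.6 419.8] 0.95 [ 0.5122  0.3743 -0.0009]
  tri
[... 479 characters left out ...]
cene [324.  161.7] 0.86 [ 0.4853 -0.555   0.0377]
   scene [294.9 221.7] 0.83 [ 0.4936 -0.3757  0.0399]
   scene [308.3 196.4] 0.82 [ 0.4927 -0.4561  0.0411]
   scene [359.7 169.8] 0.75 [ 0.5924 -0.5786  0.0285]
   scene [299.4 244.9] 0.6 [ 0.5523 -0.3306  0.0554]
  tri [ 0.3438 -0.4817 -0.0189] 0.004622315696280375
tube_rack
   scene [355.7 267.8] 0.7 [ 0.7351 -0.3627  0.0472]
pen_cup
   top [175.8 171.9] 0.96 [0.6614 0.3155 0.0819]
   scene [238.5 446.7] 0.77 [0.6982 0.3123 0.0395]
  tri [0.6841 0.3352 0.0082] 0.0025306084254596577
tub_lid
   top [329.5 187.4] 0.66 [0.2923 0.2691 0.0036]
   scene [181.2 358.9] 0.6 [0.3051 0.2641 0.0051]
  tri [ 0.2944  0.2717 -0.0084] 0.0017597950935229905
```

```bash
python3 - <<'E'
from h import *
np.set_printoptions(precision=4,suppress=True)
T={c:np.load(c+'.npz') for c in('top','scene')}
# depth noise check on bench
for c in T:
    im=T[c]['im'].astype(int); pc=T[c]['pc']; ok=T[c]['d']>0
    R,G,B=im[...,0],im[...,1],im[...,2]
    red=(R>120)&(R>2.2*G)&(R>2.2*B)
    ctr=np.array(proj(c,[.524,-.177,.12])); v,u=np.mgrid[:480,:640]
    red&=np.hypot(v-ctr[0],u-ctr[1])<25
    p=pc[red&ok]; top=p[p[:,2]>.117]
    print(c,'red',red.sum(),'rc',np.argwhere(red).mean(0),'world mean/median',np.median(p,0),'top',len(top),top.mean(0) if len(top) else None,'z95',np.percentile(p[:,2],95))
    blue=(B>60)&(B>1.6*R)&(B>1.5*G)
    w=(pc[...,0]>.38)&(pc[...,0]<.62)&(pc[...,1]<-.26)&(pc[...,1]>-.5)&ok
    b=pc[blue&w][:,:2].astype(np.float32); print(' blue tray rect',cv2.minAreaRect(b))
    # pots
    m=(w&(pc[...,2]>.043)&(pc[...,2]<.07)&(~blue)).astype(np.uint8)
    n,l,s,ce=cv2.connectedComponentsWithStats(m)
    for i in range(1,n):
        if s[i,4]>40:
            q=pc[l==i]; (cc,rr)=cv2.minEnclosingCircle(q[:,:2].astype(np.float32)); print('  pot',s[i,4],ce[i],q.mean(0),'circ',cc,rr)
    j=(pc[...,2]>.018)&(pc[...,2]<.05)&(pc[...,0]>.38)&(pc[...,0]<.62)&(pc[...,1]>.25)&(pc[...,1]<.52)&ok
    print(' jar tray rect',j.sum(),cv2.minAreaRect(pc[j][:,:2].astype(np.float32)))
    k=(pc[...,2]>.055)&(pc[...,2]<.1)&(pc[...,0]>.4)&(pc[...,0]<.72)&(pc[...,1]>-.24)&(pc[...,1]<.21)&ok
    print(' shaker',k.sum(),cv2.minAreaRect(pc[k][:,:2].astype(np.float32)))
    q=pc[k]; q=q[(q[:,1]<-.12)]; print(' console',cv2.minAreaRect(q[:,:2].astype(np.float32)))
E
```

```text
<stdin>:12: RuntimeWarning: Mean of empty slice.
  ret = um.true_divide(
  return _methods._mean(a, axis=axis, dtype=dtype,
Traceback (most recent call last):
IndexError: index -1 is out of bounds for axis 0 with size 0
```

```bash
python3 - <<'E'
from h import *
T={c:np.load(c+'.npz')['im'] for c in('top','scene')}
a=cv2.resize(T['top'][150:300,200:510],None,fx=2.5,fy=2.5,interpolation=cv2.INTER_CUBIC)
cv2.imwrite('pics/crop1.png',cv2.convertScaleAbs(a[:,:,::-1],alpha=1.8))
E
```

```text
(no output)
```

View pics/crop1.png

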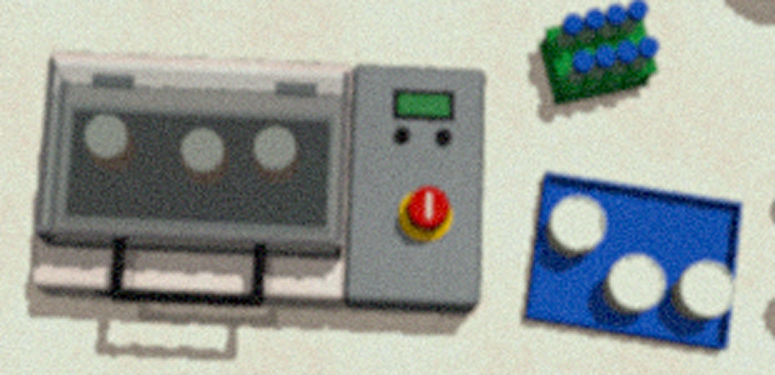

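```bash
cat > m.py <<'E'
from h import *
np.set_printoptions(precision=4,suppress=True)
T={c:np.load(c+'.npz') for c in('top','scene')}
for c in T:
    im=T[c]['im'].astype(int); pc=T[c]['pc']; ok=T[c]['d']>0
    R,G,B=im[...,0],im[...,1],im[...,2]
    red=(R>60)&(R>1.8*G)&(R>1.8*B)
    ctr=np.array(proj(c,[.524,-.177,.12])); v,u=np.mgrid[:480,:640]
    red&=np.hypot(v-ctr[0],u-ctr[1])<25
    p=pc[red&ok]
    print(c,'red',red.sum(),'rc',np.argwhere(red).mean(0),np.median(p,0))
    t=p[p[:,2]>.115]; print('  top',len(t),t.mean(0),'circ',cv2.minEnclosingCircle(t[:,:2].astype(np.float32)))
    blue=(B>40)&(B>1.5*R)&(B>1.3*G)
    w=(pc[...,0]>.38)&(pc[...,0]<.62)&(pc[...,1]<-.26)&(pc[...,1]>-.5)&ok
    b=pc[blue&w][:,:2].astype(np.float32); print(' blue tray rect',cv2.minAreaRect(b))
    m=(w&(pc[...,2]>.043)&(pc[...,2]<.07)&(~blue)).astype(np.uint8)
    n,l,s,ce=cv2.connectedComponentsWithStats(m)
    for i in range(1,n):
        if s[i,4]>40:
            q=pc[l==i]; (cc,rr)=cv2.minEnclosingCircle(q[:,:2].astype(np.float32)); print('  pot',s[i,4],ce[i],q.mean(0),'circ',np.array(cc),rr)
    j=(pc[...,2]>.018)&(pc[...,2]<.05)&(pc[...,0]>.38)&(pc[...,0]<.62)&(pc[...,1]>.25)&(pc[...,1]<.52)&ok
    print(' jar tray rect',j.sum(),cv2.minAreaRect(pc[j][:,:2].astype(np.float32)))
    k=(pc[...,2]>.065)&(pc[...,2]<.1)&(pc[...,0]>.4)&(pc[...,0]<.72)&(pc[...,1]>-.245)&(pc[...,1]<.21)&ok
    print(' shaker',k.sum(),cv2.minAreaRect(pc[k][:,:2].astype(np.float32)))
    q=pc[k]; q=q[(q[:,1]<-.12)]; print(' console',cv2.minAreaRect(q[:,:2].astype(np.float32)), np.median(q[:,2]))
E
python3 m.py
```

```text
top red 185 rc [232.5189 370.9784] [ 0.5231 -0.1714  0.1243]
  top 183 [ 0.523  -0.1712  0.1242] circ ((0.524425745010376, -0.1713429093360901), 0.019944192841649055)
 blue tray rect ((0.4974050521850586, -0.38562995195388794), (0.20004431903362274, 0.15090890228748322), 82.29960632324219)
  pot 387 [430.4961 238.7313] [ 0.526  -0.3226  0.0547] circ [ 0.5265 -0.3224] 0.027694838121533394
  pot 402 [453.9801 262.5   ] [ 0.4685 -0.379   0.0547] circ [ 0.4685 -0.3798] 0.027603017166256905
  pot 409 [482.3765 265.0489] [ 0.4641 -0.4478  0.0544] circ [ 0.4644 -0.4485] 0.027728412300348282
 jar tray rect 750 ((0.5017185807228088, 0.3631518483161926), (0.1926490217447281, 0.16135528683662415), 87.00218963623047)
 shaker 7369 ((0.5599545836448669, -0.012647658586502075), (0.4304719865322113, 0.23843829333782196), 88.78006744384766)
 console ((0.5570245385169983, -0.17428967356681824), (0.23842811584472656, 0.10852108150720596), 0.002852211007848382) 0.08060825476256428
scene red 128 rc [255.1797 287.5078] [ 0.5322 -0.1743  0.1211]
  top 112 [ 0.5294 -0.1723  0.1217] circ ((0.5279131531715393
[... 151 characters left out ...]
2.20356750488281)
  pot 267 [216.8801 288.0674] [ 0.4728 -0.3794  0.0529] circ [ 0.4709 -0.3786] 0.029883233830332756
  pot 271 [243.7048 292.6421] [ 0.5297 -0.3229  0.0529] circ [ 0.528  -0.3212] 0.02997427247464657
  pot 281 [194.0712 298.2989] [ 0.468  -0.4483  0.0527] circ [ 0.4673 -0.4517] 0.030759861692786217
 jar tray rect 368 ((0.5048863887786865, 0.36829644441604614), (0.18868961930274963, 0.16614258289337158), 87.22928619384766)
 shaker 4605 ((0.5627925395965576, -0.012788966298103333), (0.4320487678050995, 0.24129414558410645), 88.6164321899414)
 console ((0.5597108602523804, -0.1752646416425705), (0.24092087149620056, 0.11021918058395386), 0.03135637193918228) 0.07898481541272595
```

```bash
cat >> h.py <<'E'
from scipy.spatial.transform import Rotation as Rn
def plan(*tg):
    """tg: (x,y,z of grasp point, yaw deg of closing line) -> normalised increments from the current pose"""
    o=get_obs(); p=o['tool_pos']; R0=Rn.from_rotvec(o['orientation'])
    ty=R0.as_matrix()[:,1]; print('t',round(o['time'],2),'tcp',p.round(4),'yaw',np.degrees(np.arctan2(ty[1],ty[0])).round(1),'w',round(o['width'],4),'F',o['contact_force'].round(1),'q6',o['q'][5].round(2))
    for x,y,z,w in tg:
        w=np.radians(w); Y=np.array([np.cos(w),np.sin(w),0]); Z=np.array([0,0,-1.]); X=np.cross(Y,Z)
        Rt=Rn.from_matrix(np.stack([X,Y,Z],1))
        print(((np.array([x,y,z+.155])-p)/.5).round(4),((Rt*R0.inv()).as_rotvec()/(np.pi/2)).round(3))
E
python3 - <<'E'
from h import *
import station
print([n for n in dir(station) if not n.startswith('_')]); print(tcp_to_tips)
plan((.526,-.1717,.17,0),(.526,-.1717,.135,0))
E
```

```text
['PlanningError', 'camera', 'finish_job', 'get_calibration', 'get_obs', 'pinpoint', 'search_frame', 'tcp_to_tips']
0.1734
t 1.4 tcp [0.2583 0.5137 0.4047] yaw 63.3 w 0.0852 F [0.  0.4 0.5] q6 -0.13
[ 0.5355 -1.3709 -0.1593] [ 0.    -0.    -0.703]
[ 0.5355 -1.3709 -0.2293] [ 0.    -0.    -0.703]
```

arm_command([
  [[0.1,-0.125,0],[0,0,-0.1],-1],
  [[0.4,-1.0,-0.1],[0,0,-0.703],-1],
  [[0.4,-1.0,-0.1],[0,0,-0.703],-1],
  [[0.4,-1.0,-0.1],[0,0,-0.703],-1],
  [[0.4,-1.0,-0.1],[0,0,-0.703],-1],
  [[0.4,-1.0,-0.1],[0,0,-0.703],-1],
  [[0.4,-1.0,-0.1],[0,0,-0.703],-1],
  [[0.4,-1.0,-0.1],[0,0,-0.703],-1],
  [[0.4,-1.0,-0.1],[0,0,-0.703],-1],
  [[0.4,-1.0,-0.1],[0,0,-0.703],-1],
])

```text
time: 2.65
tool_pos: [0.4588, 0.0113, 0.3542]
orientation: [-2.224, -2.218, 0.001]
contact_force: [0.3, 0.8, -0.3]
width: -0.0001
finger_force: 0.0
```

```bash
python3 -c "
from h import *
plan((.526,-.1717,.148,0),(.526,-.1717,.134,0))"
```

```text
t 2.65 tcp [0.4588 0.0113 0.3542] yaw -0.2 w -0.0001 F [ 0.3  0.8 -0.3] q6 -0.14
[ 0.1343 -0.366  -0.1024] [ 0.    -0.001  0.002]
[ 0.1343 -0.366  -0.1304] [ 0.    -0.001  0.002]
```

arm_command([
  [[0.134,-0.366,-0.05],[0,0,0],-1],
  [[0.134,-0.366,-0.05],[0,0,0],-1],
  [[0.134,-0.366,-0.08],[0,0,0],-1],
  [[0.134,-0.366,-0.102],[0,0,0],-1],
  [[0.134,-0.366,-0.11],[0,0,0],-1],
  [[0.134,-0.366,-0.12],[0,0,0],-1],
  [[0.134,-0.366,-0.131],[0,0,0],-1],
  [[0.134,-0.366,-0.131],[0,0,0],-1],
  [[0.134,-0.366,-0.131],[0,0,0],-1],
  [[0.134,-0.366,-0.131],[0,0,0],-1],
])

```text
time: 3.9
tool_pos: [0.5254, -0.1683, 0.2903]
orientation: [2.218, 2.222, 0.001]
contact_force: [0.7, 1.6, 8.5]
width: -0.0004
finger_force: 4.3
```

```bash
python3 -c "
from h import *
plan((.526,-.1717,.134,0))"
```

```text
t 3.9 tcp [ 0.5254 -0.1683  0.2903] yaw 0.1 w -0.0004 F [0.7 1.6 8.5] q6 -0.45
[ 0.0013 -0.0068 -0.0025] [ 0.     0.001 -0.001]
```

```bash
python3 - <<'E'
from h import *
np.set_printoptions(precision=4,suppress=True)
for c in('top','scene'):
    pc=np.load(c+'.npz')['pc']
    k=(pc[...,2]>.118)&(pc[...,2]<.15)&(pc[...,0]>.4)&(pc[...,0]<.452)&(pc[...,1]>-.06)&(pc[...,1]<.16)
    q=pc[k]; print(c,k.sum(),q.mean(0),np.median(q,0),q.min(0),q.max(0),np.polyfit(q[:,1],q[:,0],1))
plan((.526,-.17,.2,0),(.434,.05,.2,0),(.434,.05,.131,0))
E
```

```text
top 392 [0.433  0.0477 0.1363] [0.432  0.0476 0.1364] [ 0.4238 -0.0207  0.128 ] [0.4518 0.1202 0.1459] [0.0098 0.4325]
scene 172 [0.4371 0.0469 0.1338] [0.4371 0.0468 0.134 ] [ 0.4265 -0.0207  0.1226] [0.452  0.1197 0.1417] [0.0095 0.4367]
t 3.9 tcp [ 0.5254 -0.1683  0.2903] yaw 0.1 w -0.0004 F [0.7 1.6 8.5] q6 -0.45
[ 0.0013 -0.0034  0.1295] [ 0.     0.001 -0.001]
[-0.1827  0.4366  0.1295] [ 0.     0.001 -0.001]
[-0.1827  0.4366 -0.0085] [ 0.     0.001 -0.001]
```

arm_command([
  [[0,0,0.1],[0,0,0],-1],
  [[-0.02,0.05,0.135],[0,0,0],0],
  [[-0.185,0.436,0.135],[0,0,0],0],
  [[-0.185,0.436,0.135],[0,0,0],0],
  [[-0.185,0.436,0.135],[0,0,0],0],
  [[-0.185,0.436,0.135],[0,0,0],0],
  [[-0.185,0.436,0.135],[0,0,0],0],
  [[-0.185,0.436,0.07],[0,0,0],0],
  [[-0.185,0.436,-0.008],[0,0,0],0],
  [[-0.185,0.436,-0.008],[0,0,0],0],
  [[-0.185,0.436,-0.008],[0,0,0],-1],
  [[-0.185,0.436,-0.008],[0,0,0],-1],
  [[-0.185,0.436,-0.008],[0,0,0],-1],
  [[-0.185,0.436,-0.008],[0,0,0],-1],
], squeeze=20)

```text
time: 5.65
tool_pos: [0.4322, 0.0486, 0.2864]
orientation: [-2.22, -2.222, 0.002]
contact_force: [-15.9, -1.2, 11.1]
width: 0.0109
finger_force: 20.6
```

```bash
python3 - <<'E'
from h import *
plan()
o=get_obs(); p=o['tool_pos']
# arc
hx=p[0]+.216; hz=p[2]-.155-.05
a0=np.arctan2(.05,-.216); r=np.hypot(.05,.216)
for t in np.arange(.1,1.61,.1): 
    a=a0-t; print(round(t,2),round((r*np.cos(a)+.216)/.5,3),round((r*np.sin(a)-.05)/.5,3))
E
```

```text
t 5.65 tcp [0.4322 0.0486 0.2864] yaw 0.0 w 0.0109 F [-15.9  -1.2  11.1] q6 -0.07
0.1 0.012 0.043
0.2 0.028 0.084
0.3 0.049 0.123
0.4 0.073 0.16
0.5 0.101 0.195
0.6 0.132 0.226
0.7 0.166 0.255
0.8 0.203 0.28
0.9 0.242 0.301
1.0 0.283 0.318
1.1 0.325 0.33
1.2 0.369 0.339
1.3 0.413 0.343
1.4 0.457 0.343
1.5 0.501 0.338
1.6 0.545 0.329
```

arm_command([
  [[0.009,0,0.043],[0,0,0],-1],
  [[0.025,0,0.084],[0,0,0],-1],
  [[0.046,0,0.123],[0,0,0],-1],
  [[0.07,0,0.16],[0,0,0],-1],
  [[0.098,0,0.195],[0,0,0],-1],
  [[0.129,0,0.226],[0,0,0],-1],
  [[0.163,0,0.255],[0,0,0],-1],
], squeeze=30)

```text
time: 6.52
tool_pos: [0.5139, 0.0481, 0.4154]
orientation: [2.22, 2.22, -0.002]
contact_force: [-10.8, -9.3, 7.7]
width: 0.0108
finger_force: 30.2
```

arm_command([
  [[0.037,0,0.025],[0,0,0],-1],
  [[0.076,0,0.046],[0,0,0],-1],
  [[0.117,0,0.063],[0,0,0],-1],
  [[0.159,0,0.075],[0,0,0],-1],
  [[0.203,0,0.084],[0,0,0],-1],
  [[0.247,0,0.088],[0,0,0],-1],
  [[0.291,0,0.088],[0,0,0],-1],
  [[0.335,0,0.083],[0,0,0],-1],
  [[0.36,0,0.079],[0,0,0],-1],
])

```text
time: 7.65
tool_pos: [0.695, 0.0476, 0.4539]
orientation: [2.22, 2.219, 0.0]
contact_force: [-0.6, -10.4, 0.8]
width: 0.0111
finger_force: 30.6
```

arm_command([
  [[0,0,0],[0,0,0],0],
  [[0,0,0],[0,0,0],0],
  [[0,0,0.12],[0,0,0],0],
  [[0,0,0.16],[0,0,0],0],
  [[-0.5,0.44,0.14],[0,0,0],1],
  [[-0.5,0.44,0.14],[0,0,0],1],
  [[-0.5,0.44,0.14],[0,0,0],1],
  [[-0.5,0.44,0.14],[0,0,0],1],
  [[-0.5,0.44,0.14],[0,0,0],1],
  [[-0.5,0.44,0.14],[0,0,0],1],
  [[-0.5,0.44,0.14],[0,0,0],1],
])

```text
time: 9.02
tool_pos: [0.4431, 0.2692, 0.523]
orientation: [2.218, 2.224, 0.002]
contact_force: [0.8, -0.1, -0.2]
width: 0.0849
finger_force: 0.0
```

```bash
cat > look.py <<'E'
from h import *
import sys
np.set_printoptions(precision=4,suppress=True)
plan()
for c in('top','scene'):
    im,d=camera(c); pc=cloud(c,d); np.savez(c+'.npz',im=im,pc=pc,d=d)
    cv2.imwrite(f'pics/{c}_{sys.argv[1]}.png',cv2.convertScaleAbs(im[:,:,::-1],alpha=1.5))
    for n,(x0,x1,y0,y1,z0,z1) in dict(plat=(.49,.64,-.1,.19,.125,.155),ptray=(.38,.62,-.5,-.26,.043,.07),jtray=(.38,.62,.25,.5,.045,.08)).items():
        m=(pc[...,0]>x0)&(pc[...,0]<x1)&(pc[...,1]>y0)&(pc[...,1]<y1)&(pc[...,2]>z0)&(pc[...,2]<z1)&(d>0)
        if c=='top': m&=np.ones_like(m)
        k,l,s,ce=cv2.connectedComponentsWithStats(m.astype(np.uint8),connectivity=4)
        for i in range(1,k):
            if s[i,4]>40:
                q=pc[l==i]; cc,rr=cv2.minEnclosingCircle(q[:,:2].astype(np.float32)); print(c,n,s[i,4],ce[i].round(),q.mean(0),'circ',np.array(cc),round(rr,4))
E
python3 look.py 2
```

```text
t 9.03 tcp [0.4431 0.2692 0.523 ] yaw 0.2 w 0.0849 F [ 0.8 -0.1 -0.2] q6 0.39
top plat 267 [242. 205.] [0.5776 0.1296 0.1415] circ [0.5791 0.1301] 0.0215
top plat 264 [310. 210.] [ 0.5699 -0.0273  0.1414] circ [ 0.5713 -0.0271] 0.0217
top plat 264 [281. 210.] [0.5669 0.0396 0.1416] circ [0.5686 0.0405] 0.0217
top ptray 389 [430. 239.] [ 0.526  -0.3227  0.0544] circ [ 0.5266 -0.3233] 0.0282
top ptray 402 [454. 262.] [ 0.4686 -0.379   0.0543] circ [ 0.469 -0.379] 0.0273
top ptray 406 [482. 265.] [ 0.464  -0.4478  0.0547] circ [ 0.4645 -0.4485] 0.0284
scene plat 127 [382. 218.] [0.5837 0.1283 0.1406] circ [0.5831 0.13  ] 0.0209
scene plat 154 [356. 229.] [0.5747 0.0377 0.1394] circ [0.57   0.0408] 0.0224
scene plat 151 [338. 240.] [ 0.578  -0.0295  0.1401] circ [ 0.576  -0.0268] 0.0212
scene ptray 267 [217. 288.] [ 0.4729 -0.3793  0.0527] circ [ 0.471  -0.3802] 0.0303
scene ptray 269 [244. 293.] [ 0.5296 -0.3231  0.0528] circ [ 0.5284 -0.3234] 0.029
scene ptray 281 [194. 298.] [ 0.4683 -0.4483  0.0528] circ [ 0.4663 -0.4481] 0.0288
```

View pics/scene_2.png

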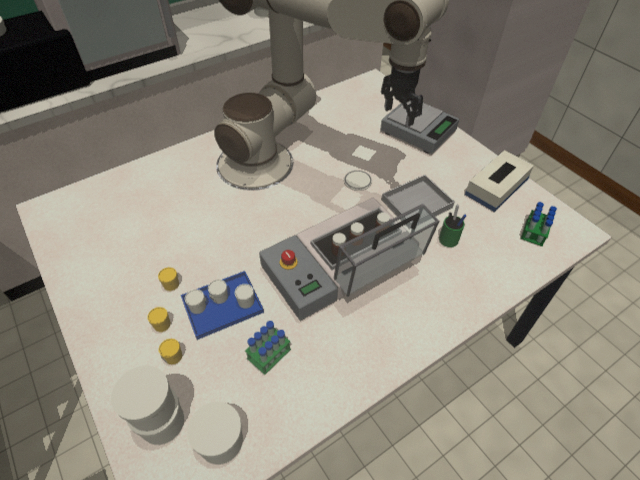

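```bash
python3 - <<'E'
from h import *
pc=np.load('top.npz')['pc']; d=np.load('top.npz')['d']
# hood points behind the hinge, fit front faces
for c in('top','scene'):
    pc=np.load(c+'.npz')['pc']
    k=(pc[...,2]>.16)&(pc[...,2]<.33)&(pc[...,0]>.55)&(pc[...,0]<.85)&(pc[...,1]>-.12)&(pc[...,1]<.2)
    q=pc[k]; 
    if len(q): print(c,len(q),q.min(0).round(3),q.max(0).round(3)); h=q[q[:,2]>.275]; print(h.mean(0).round(4),len(h))
plan((.578,.1298,.22,0),(.578,.1298,.123,0))
E
```

```text
top 4356 [ 0.652 -0.096  0.16 ] [0.74  0.186 0.302]
[0.7184 0.0441 0.2938] 409
scene 3648 [ 0.655 -0.098  0.16 ] [0.742 0.188 0.3  ]
[0.7244 0.0399 0.292 ] 256
t 9.12 tcp [0.4447 0.2682 0.5223] yaw 0.0 w 0.085 F [ 1.   0.3 -0.4] q6 0.39
[ 0.2665 -0.2769 -0.2947] [ 0.  0. -0.]
[ 0.2665 -0.2769 -0.4887] [ 0.  0. -0.]
```

arm_command([
  [[0.266,-0.277,-0.3],[0,0,0],1],
  [[0.266,-0.277,-0.3],[0,0,0],1],
  [[0.266,-0.277,-0.3],[0,0,0],1],
  [[0.266,-0.277,-0.3],[0,0,0],1],
  [[0.266,-0.277,-0.36],[0,0,0],1],
  [[0.266,-0.277,-0.44],[0,0,0],1],
  [[0.266,-0.277,-0.499],[0,0,0],1],
  [[0.266,-0.277,-0.499],[0,0,0],1],
  [[0.266,-0.277,-0.499],[0,0,0],1],
  [[0.266,-0.277,-0.499],[0,0,0],-1],
  [[0.266,-0.277,-0.499],[0,0,0],-1],
  [[0.266,-0.277,-0.499],[0,0,0],-1],
  [[0.266,-0.277,-0.499],[0,0,0],-1],
  [[0.266,-0.277,-0.43],[0,0,0],-1],
  [[0.266,-0.277,-0.34],[0,0,0],-1],
  [[0.266,-0.277,-0.34],[0,0,0],-1],
], squeeze=30)

```text
time: 11.12
tool_pos: [0.5775, 0.1304, 0.3559]
orientation: [2.218, 2.22, 0.007]
contact_force: [-0.0, 0.2, -0.9]
width: 0.0434
finger_force: 31.4
```

```bash
python3 -c "
from h import *
plan((.505,.42,.2,-3),(.505,.42,.039,-3))"
```

```text
t 11.12 tcp [0.5775 0.1304 0.3559] yaw 0.1 w 0.0434 F [-0.   0.2 -0.9] q6 0.09
[-0.1451  0.5793 -0.0017] [-0.     0.004 -0.034]
[-0.1451  0.5793 -0.3237] [-0.     0.004 -0.034]
```

arm_command([
  [[-0.145,0.579,0.0],[0,0,-0.034],-1],
  [[-0.145,0.579,0.0],[0,0,-0.034],-1],
  [[-0.145,0.579,0.0],[0,0,-0.034],-1],
  [[-0.145,0.579,0.0],[0,0,-0.034],-1],
  [[-0.145,0.579,0.0],[0,0,-0.034],-1],
  [[-0.145,0.579,-0.05],[0,0,-0.034],-1],
  [[-0.145,0.579,-0.15],[0,0,-0.034],-1],
  [[-0.145,0.579,-0.25],[0,0,-0.034],-1],
  [[-0.145,0.579,-0.3],[0,0,-0.034],-1],
  [[-0.145,0.579,-0.323],[0,0,-0.034],-1],
  [[-0.145,0.579,-0.323],[0,0,-0.034],-1],
  [[-0.145,0.579,-0.323],[0,0,-0.034],1],
  [[-0.145,0.579,-0.323],[0,0,-0.034],1],
  [[-0.145,0.579,-0.323],[0,0,-0.034],1],
  [[-0.145,0.579,-0.22],[0,0,-0.034],1],
  [[-0.145,0.579,-0.1],[0,0,-0.034],1],
  [[-0.145,0.579,0.0],[0,0,-0.034],1],
])

```text
time: 13.25
tool_pos: [0.5046, 0.4196, 0.3547]
orientation: [2.279, 2.162, 0.002]
contact_force: [-0.3, -0.2, 0.1]
width: 0.0856
finger_force: 0.0
```

```bash
python3 look.py 3|grep -v ptray; python3 -c "
from h import *
plan((.568,.04,.2,0),(.568,.04,.118,0))"
```

```text
t 13.25 tcp [0.5046 0.4196 0.3547] yaw -3.0 w 0.0856 F [-0.3 -0.2  0.1] q6 0.63
top plat 261 [310. 209.] [ 0.5701 -0.027   0.1416] circ [ 0.5718 -0.0264] 0.0212
top plat 271 [281. 210.] [0.5665 0.0399 0.1415] circ [0.5691 0.0406] 0.0217
top jtray 174 [130. 239.] [0.5048 0.4113 0.0606] circ [0.5048 0.4169] 0.021
scene plat 157 [356. 229.] [0.5748 0.0376 0.139 ] circ [0.5716 0.0399] 0.0219
scene plat 146 [338. 240.] [ 0.5779 -0.0293  0.1406] circ [ 0.5752 -0.0276] 0.0203
scene jtray 121 [432. 187.] [0.5105 0.4153 0.0582] circ [0.5065 0.4175] 0.0237
t 13.35 tcp [0.505  0.4199 0.3587] yaw -3.0 w 0.0855 F [ 0.7  0.5 -0. ] q6 0.63
[ 0.126  -0.7598 -0.0075] [-0.003  0.005  0.033]
[ 0.126  -0.7598 -0.1715] [-0.003  0.005  0.033]
```

arm_command([
  [[0.126,-0.76,0],[0,0,0.033],1],
  [[0.126,-0.76,0],[0,0,0.033],1],
  [[0.126,-0.76,0],[0,0,0.033],1],
  [[0.126,-0.76,0],[0,0,0.033],1],
  [[0.126,-0.76,0],[0,0,0.033],1],
  [[0.126,-0.76,0],[0,0,0.033],1],
  [[0.126,-0.76,0],[0,0,0.033],1],
  [[0.126,-0.76,-0.07],[0,0,0.033],1],
  [[0.126,-0.76,-0.14],[0,0,0.033],1],
  [[0.126,-0.76,-0.168],[0,0,0.033],1],
  [[0.126,-0.76,-0.168],[0,0,0.033],1],
  [[0.126,-0.76,-0.168],[0,0,0.033],-1],
  [[0.126,-0.76,-0.168],[0,0,0.033],-1],
  [[0.126,-0.76,-0.168],[0,0,0.033],-1],
  [[0.126,-0.76,-0.168],[0,0,0.033],-1],
  [[0.126,-0.76,-0.1],[0,0,0.033],-1],
  [[0.126,-0.76,0],[0,0,0.033],-1],
  [[0.126,-0.76,0],[0,0,0.033],-1],
])

```text
time: 15.6
tool_pos: [0.5681, 0.0397, 0.3564]
orientation: [2.219, 2.217, 0.007]
contact_force: [0.2, -0.1, -1.6]
width: 0.0434
finger_force: 31.4
```

```bash
python3 -c "
from h import *
plan((.502,.365,.2,-3),(.502,.365,.039,-3))"
```

```text
t 15.6 tcp [0.5681 0.0397 0.3564] yaw -0.0 w 0.0434 F [ 0.2 -0.1 -1.6] q6 -0.06
[-0.1323  0.6505 -0.0028] [ 0.     0.004 -0.033]
[-0.1323  0.6505 -0.3248] [ 0.     0.004 -0.033]
```

arm_command([
  [[-0.132,0.65,0.0],[0,0,-0.033],-1],
  [[-0.132,0.65,0.0],[0,0,-0.033],-1],
  [[-0.132,0.65,0.0],[0,0,-0.033],-1],
  [[-0.132,0.65,0.0],[0,0,-0.033],-1],
  [[-0.132,0.65,0.0],[0,0,-0.033],-1],
  [[-0.132,0.65,0.0],[0,0,-0.033],-1],
  [[-0.132,0.65,-0.05],[0,0,-0.033],-1],
  [[-0.132,0.65,-0.15],[0,0,-0.033],-1],
  [[-0.132,0.65,-0.25],[0,0,-0.033],-1],
  [[-0.132,0.65,-0.3],[0,0,-0.033],-1],
  [[-0.132,0.65,-0.325],[0,0,-0.033],-1],
  [[-0.132,0.65,-0.325],[0,0,-0.033],-1],
  [[-0.132,0.65,-0.325],[0,0,-0.033],1],
  [[-0.132,0.65,-0.325],[0,0,-0.033],1],
  [[-0.132,0.65,-0.325],[0,0,-0.033],1],
  [[-0.132,0.65,-0.22],[0,0,-0.033],1],
  [[-0.132,0.65,-0.1],[0,0,-0.033],1],
  [[-0.132,0.65,0.0],[0,0,-0.033],1],
])

```text
time: 17.85
tool_pos: [0.5016, 0.3646, 0.3548]
orientation: [2.279, 2.162, 0.002]
contact_force: [0.2, 1.1, 0.7]
width: 0.0854
finger_force: 0.0
```

```bash
python3 look.py 4|grep -v ptray; python3 -c "
from h import *
plan((.5705,-.027,.2,0),(.5705,-.027,.118,0))"
```

```text
t 17.85 tcp [0.5016 0.3646 0.3548] yaw -3.0 w 0.0854 F [0.2 1.1 0.7] q6 0.56
top plat 265 [309. 210.] [ 0.5699 -0.0267  0.1415] circ [ 0.5714 -0.0265] 0.0215
top jtray 139 [153. 241.] [0.5024 0.3543 0.0605] circ [0.5007 0.3617] 0.0202
scene plat 153 [338. 240.] [ 0.5775 -0.0295  0.1399] circ [ 0.5753 -0.0276] 0.0211
scene jtray 116 [432. 187.] [0.5097 0.4161 0.0583] circ [0.5053 0.419 ] 0.0239
scene jtray 115 [419. 192.] [0.5072 0.3614 0.0589] circ [0.5048 0.365 ] 0.0237
t 17.95 tcp [0.502  0.3649 0.3586] yaw -3.0 w 0.0853 F [ 0.4  0.3 -0.8] q6 0.56
[ 0.1369 -0.7839 -0.0072] [-0.003  0.005  0.033]
[ 0.1369 -0.7839 -0.1712] [-0.003  0.005  0.033]
```

arm_command([
  [[0.137,-0.783,0],[0,0,0.033],1],
  [[0.137,-0.783,0],[0,0,0.033],1],
  [[0.137,-0.783,0],[0,0,0.033],1],
  [[0.137,-0.783,0],[0,0,0.033],1],
  [[0.137,-0.783,0],[0,0,0.033],1],
  [[0.137,-0.783,0],[0,0,0.033],1],
  [[0.137,-0.783,0],[0,0,0.033],1],
  [[0.137,-0.783,-0.07],[0,0,0.033],1],
  [[0.137,-0.783,-0.14],[0,0,0.033],1],
  [[0.137,-0.783,-0.168],[0,0,0.033],1],
  [[0.137,-0.783,-0.168],[0,0,0.033],1],
  [[0.137,-0.783,-0.168],[0,0,0.033],-1],
  [[0.137,-0.783,-0.168],[0,0,0.033],-1],
  [[0.137,-0.783,-0.168],[0,0,0.033],-1],
  [[0.137,-0.783,-0.168],[0,0,0.033],-1],
  [[0.137,-0.783,-0.1],[0,0,0.033],-1],
  [[0.137,-0.783,0],[0,0,0.033],-1],
  [[0.137,-0.783,0],[0,0,0.033],-1],
])

```text
time: 20.2
tool_pos: [0.5706, -0.0268, 0.3564]
orientation: [2.219, 2.217, 0.006]
contact_force: [-0.3, -0.1, -2.0]
width: 0.0429
finger_force: 31.4
```

```bash
python3 -c "
from h import *
plan((.499,.310,.2,-3),(.499,.310,.039,-3))"
```

```text
t 20.2 tcp [ 0.5706 -0.0268  0.3564] yaw -0.0 w 0.0429 F [-0.3 -0.1 -2. ] q6 -0.18
[-0.1433  0.6736 -0.0027] [ 0.001  0.004 -0.033]
[-0.1433  0.6736 -0.3247] [ 0.001  0.004 -0.033]
```

arm_command([
  [[-0.143,0.673,0.0],[0,0,-0.033],-1],
  [[-0.143,0.673,0.0],[0,0,-0.033],-1],
  [[-0.143,0.673,0.0],[0,0,-0.033],-1],
  [[-0.143,0.673,0.0],[0,0,-0.033],-1],
  [[-0.143,0.673,0.0],[0,0,-0.033],-1],
  [[-0.143,0.673,0.0],[0,0,-0.033],-1],
  [[-0.143,0.673,-0.05],[0,0,-0.033],-1],
  [[-0.143,0.673,-0.15],[0,0,-0.033],-1],
  [[-0.143,0.673,-0.25],[0,0,-0.033],-1],
  [[-0.143,0.673,-0.3],[0,0,-0.033],-1],
  [[-0.143,0.673,-0.325],[0,0,-0.033],-1],
  [[-0.143,0.673,-0.325],[0,0,-0.033],-1],
  [[-0.143,0.673,-0.325],[0,0,-0.033],1],
  [[-0.143,0.673,-0.325],[0,0,-0.033],1],
  [[-0.143,0.673,-0.325],[0,0,-0.033],1],
  [[-0.143,0.673,-0.22],[0,0,-0.033],1],
  [[-0.143,0.673,-0.1],[0,0,-0.033],1],
  [[-0.143,0.673,0.0],[0,0,-0.033],1],
  [[-0.143,0.6,0.06],[0,0,0.033],1],
])

```text
time: 22.58
tool_pos: [0.4985, 0.274, 0.385]
orientation: [2.159, 2.281, 0.004]
contact_force: [1.5, -0.2, -0.2]
width: 0.0851
finger_force: 0.0
```

```bash
python3 look.py 5; python3 - <<'E'
from h import *
# platform edges: mat/lip geometry from top cloud
t=np.load('top.npz'); pc=t['pc']; im=t['im'].sum(2)
k=(pc[...,0]>.46)&(pc[...,0]<.66)&(pc[...,1]>-.12)&(pc[...,1]<.21)&(pc[...,2]>.091)&(pc[...,2]<.105)
print('lip',k.sum(),cv2.minAreaRect(pc[k][:,:2].astype(np.float32)))
k=(pc[...,0]>.46)&(pc[...,0]<.66)&(pc[...,1]>-.12)&(pc[...,1]<.21)&(pc[...,2]<.095)&(pc[...,2]>.075)&(im<200)
k=cv2.morphologyEx(k.astype(np.uint8),cv2.MORPH_OPEN,np.ones((3,3)))>0
print('mat',k.sum(),cv2.minAreaRect(pc[k][:,:2].astype(np.float32)),np.median(pc[k][:,2]))
plan()
E
```

```text
t 22.57 tcp [0.4985 0.274  0.385 ] yaw 3.1 w 0.0851 F [ 1.5 -0.2 -0.2] q6 0.31
top ptray 388 [431. 239.] [ 0.526  -0.3227  0.0547] circ [ 0.5264 -0.323 ] 0.0273
top ptray 397 [454. 262.] [ 0.4686 -0.3791  0.0548] circ [ 0.4697 -0.379 ] 0.0277
top ptray 407 [482. 265.] [ 0.4641 -0.4478  0.0548] circ [ 0.4638 -0.4484] 0.0284
top jtray 260 [128. 240.] [0.5019 0.4159 0.061 ] circ [0.5031 0.4169] 0.023
top jtray 135 [146. 241.] [0.4997 0.3698 0.064 ] circ [0.5002 0.3721] 0.0192
scene ptray 268 [217. 288.] [ 0.4729 -0.3794  0.0527] circ [ 0.4721 -0.3796] 0.0291
scene ptray 272 [244. 293.] [ 0.5297 -0.3232  0.0527] circ [ 0.5283 -0.3221] 0.0291
scene ptray 280 [194. 298.] [ 0.4681 -0.4483  0.0529] circ [ 0.4664 -0.4487] 0.0284
scene jtray 113 [431. 186.] [0.5095 0.4158 0.059 ] circ [0.5062 0.4171] 0.0221
scene jtray 117 [419. 192.] [0.5077 0.3608 0.059 ] circ [0.506  0.3636] 0.0219
scene jtray 115 [406. 198.] [0.504  0.3059 0.0592] circ [0.502  0.3095] 0.0224
lip 823 ((0.5774081945419312, 0.046061523258686066), (0.2816852927207947, 0.16316737234592438), 89.96736145019531)
mat 4753 ((0.5836761593818665, 0.048996515572071075), (0.15340448915958405, 0.2522517144680023), 1.1466044187545776) 0.08547233226028439
t 22.68 tcp [0.4989 0.2714 0.3862] yaw 3.0 w 0.0853 F [-0.7 -0.4  0.8] q6 0.31
```

```bash
python3 - <<'E'
from h import *
for c in('top','scene'):
    t=np.load(c+'.npz'); pc=t['pc']
    m=(pc[...,1]>-.0)&(pc[...,1]<.1)&(pc[...,0]>.47)&(pc[...,0]<.66)
    q=pc[m]
    for x in np.arange(.48,.66,.006):
        s=q[(q[:,0]>=x)&(q[:,0]<x+.006)]; g=t['im'][m].mean(1)[(q[:,0]>=x)&(q[:,0]<x+.006)]
        if len(s): print(c,round(x,3),len(s),np.percentile(s[:,2],[50,90]).round(4),g.mean().round())
E
```

```text
top 0.48 101 [0.0802 0.0845] 123.0
top 0.486 96 [0.0808 0.0842] 123.0
top 0.492 103 [0.0813 0.0843] 123.0
top 0.498 108 [0.0802 0.0843] 91.0
top 0.504 142 [0.0937 0.0996] 71.0
top 0.51 76 [0.0861 0.09  ] 36.0
top 0.516 100 [0.0854 0.0889] 12.0
top 0.522 106 [0.0857 0.0893] 13.0
top 0.528 103 [0.0855 0.0884] 13.0
top 0.534 101 [0.0855 0.0884] 13.0
top 0.54 101 [0.0858 0.089 ] 13.0
top 0.546 90 [0.0849 0.0884] 13.0
top 0.552 104 [0.0856 0.0894] 12.0
top 0.558 101 [0.0854 0.0889] 14.0
top 0.564 96 [0.085  0.0894] 13.0
top 0.57 100 [0.0852 0.0888] 13.0
top 0.576 99 [0.0851 0.0891] 13.0
top 0.582 102 [0.0858 0.0898] 13.0
top 0.588 100 [0.0854 0.0896] 12.0
top 0.594 97 [0.0855 0.0898] 13.0
top 0.6 96 [0.0859 0.0895] 13.0
top 0.606 98 [0.0851 0.0898] 12.0
top 0.612 148 [0.0873 0.0978] 39.0
top 0.618 58 [0.0969 0.1005] 83.0
top 0.624 65 [0.0813 0.0845] 81.0
top 0.63 94 [0.0803 0.0842] 76.0
top 0.636 101 [0.0805 0.0841] 76.0
top 0.642 99 [0.0811 0.0853] 72.0
top 0.648 111 [0.0844 0.0884] 75.0
top 0.654 90 [0.0845 0.0878] 78.0
scene 0.48 45 [0.0795 0.0822] 119.0
scene 0.486 45 [0.0786 0.0807] 118.0
scene 0.492 14 [0.0802 0.0825] 112.0
scene 0.504 42 [0.0924 0.0963] 73.0
scene 0.51 93 [0.0889 0.0979] 52.0
scene 0.516 50 [0.084  0.0866] 33.0
scene 0.522 50 [0.0841 0.0873] 33.0
scene 0.528 47 [0.0839 0.0864] 33.0
scene 0.534 43 [0.084  0.0871] 32.0
scene 0.54 52 [0.0836 0.0869] 32.0
scene 0.546 43 [0.0833 0.0877] 32.0
scene 0.552 50 [0.0836 0.0867] 32.0
scene 0.558 35 [0.0846 0.0871] 42.0
scene 0.564 2 [0.09   0.0902] 49.0
```

```bash
python3 - <<'E'
from h import *
a=np.load('top.npz')['im'][170:290,110:400]
a=cv2.resize(a,None,fx=2.7,fy=2.7,interpolation=cv2.INTER_CUBIC); cv2.imwrite('pics/crop2.png',cv2.convertScaleAbs(a[:,:,::-1],alpha=1.8))
for x,y in((.46,0),(.5,0),(.55,0),(.6,0),(.65,0)): print(x,(np.array(proj('top',[x,y,.084]))-[170,110])*2.7)
E
```

```text
0.46 [243.07193093 506.00784149]
0.5 [198.53837397 507.5907114 ]
0.55 [143.61064542 509.54302454]
0.6 [ 89.48742763 511.46674271]
0.65 [ 36.15117396 513.36248958]
```

View pics/crop2.png

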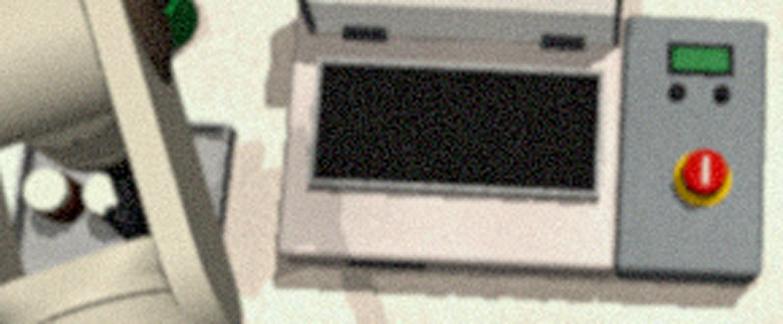

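arm_command([
  [[0.03,-0.95,-0.03],[0,0,-0.11],1],
  [[0.03,-0.95,-0.03],[0,0,-0.11],1],
  [[0.03,-0.95,-0.03],[0,0,-0.11],1],
  [[0.03,-0.95,-0.03],[0,0,-0.11],1],
  [[0.03,-0.95,-0.03],[0,0,-0.11],1],
  [[0.03,-0.95,-0.03],[0,0,-0.11],1],
  [[0.03,-0.95,-0.03],[0,0,-0.11],1],
  [[0.03,-0.95,-0.03],[0,0,-0.11],1],
  [[0.03,-0.95,-0.03],[0,0,-0.11],1],
])

```text
time: 23.8
tool_pos: [0.5137, -0.204, 0.3661]
orientation: [-2.356, -2.077, 0.001]
contact_force: [0.2, 0.9, 0.2]
width: 0.0854
finger_force: 0.0
```

```bash
python3 -c "
from h import *
plan((.526,-.3228,.15,-7),(.526,-.3228,.046,-7))"
```

```text
t 23.8 tcp [ 0.5137 -0.204   0.3661] yaw -7.2 w 0.0854 F [0.2 0.9 0.2] q6 -0.39
[ 0.0247 -0.2376 -0.1223] [-0.    -0.001  0.002]
[ 0.0247 -0.2376 -0.3303] [-0.    -0.001  0.002]
```

arm_command([
  [[0.025,-0.237,-0.1],[0,0,0],1],
  [[0.025,-0.237,-0.12],[0,0,0],1],
  [[0.025,-0.237,-0.12],[0,0,0],1],
  [[0.025,-0.237,-0.2],[0,0,0],1],
  [[0.025,-0.237,-0.29],[0,0,0],1],
  [[0.025,-0.237,-0.335],[0,0,0],1],
  [[0.025,-0.237,-0.335],[0,0,0],1],
  [[0.025,-0.237,-0.335],[0,0,0],-1],
  [[0.025,-0.237,-0.335],[0,0,0],-1],
  [[0.025,-0.237,-0.335],[0,0,0],-1],
  [[0.025,-0.237,-0.335],[0,0,0],-1],
])

```text
time: 25.18
tool_pos: [0.5266, -0.3202, 0.2014]
orientation: [2.351, 2.081, 0.001]
contact_force: [-0.6, 2.8, 8.2]
width: 0.0527
finger_force: 30.1
```

```bash
python3 -c "
from h import *
plan((.526,-.3228,.21,-7),(.562,.118,.22,-1),(.562,.118,.127,-1))"
```

```text
t 25.18 tcp [ 0.5266 -0.3202  0.2014] yaw -7.0 w 0.0527 F [-0.6  2.8  8.2] q6 -0.55
[-0.0013 -0.0052  0.3272] [ 0.001  0.001 -0.   ]
[0.0707 0.8764 0.3472] [0.001 0.001 0.066]
[0.0707 0.8764 0.1612] [0.001 0.001 0.066]
```

arm_command([
  [[0,0,0.1],[0,0,0],-1],
  [[0,0.0,0.22],[0,0,0],-1],
  [[0.01,0.08,0.33],[0,0,0],-1],
  [[0.071,0.876,0.34],[0,0,0.066],-1],
  [[0.071,0.876,0.34],[0,0,0.066],-1],
  [[0.071,0.876,0.34],[0,0,0.066],-1],
  [[0.071,0.876,0.34],[0,0,0.066],-1],
  [[0.071,0.876,0.34],[0,0,0.066],-1],
  [[0.071,0.876,0.34],[0,0,0.066],-1],
  [[0.071,0.876,0.34],[0,0,0.066],-1],
  [[0.071,0.876,0.28],[0,0,0.066],-1],
  [[0.071,0.876,0.2],[0,0,0.066],-1],
  [[0.071,0.876,0.162],[0,0,0.066],-1],
  [[0.071,0.876,0.162],[0,0,0.066],-1],
  [[0.071,0.876,0.162],[0,0,0.066],-1],
  [[0.071,0.876,0.162],[0,0,0.066],1],
  [[0.071,0.876,0.162],[0,0,0.066],1],
  [[0.071,0.876,0.162],[0,0,0.066],1],
  [[0.071,0.876,0.26],[0,0,0.066],1],
  [[0.071,0.876,0.34],[0,0,0.066],1],
])

```text
time: 27.68
tool_pos: [0.5617, 0.1177, 0.3712]
orientation: [2.241, 2.201, 0.0]
contact_force: [1.0, -0.5, 0.2]
width: 0.0855
finger_force: 0.0
```

```bash
python3 look.py 6; python3 -c "
from h import *
plan((.469,-.379,.16,-7),(.469,-.379,.046,-7))"
```

```text
t 27.68 tcp [0.5617 0.1177 0.3712] yaw -1.0 w 0.0855 F [ 1.  -0.5  0.2] q6 0.09
top ptray 400 [454. 263.] [ 0.4684 -0.379   0.0546] circ [ 0.4695 -0.3798] 0.028
top ptray 407 [482. 265.] [ 0.464  -0.4478  0.0549] circ [ 0.464  -0.4482] 0.0281
top jtray 265 [128. 240.] [0.5017 0.416  0.0607] circ [0.5026 0.4179] 0.0216
top jtray 248 [150. 242.] [0.4995 0.3619 0.0617] circ [0.5005 0.364 ] 0.0217
scene plat 216 [374. 218.] [0.5648 0.1138 0.1326] circ [0.5639 0.115 ] 0.0307
scene ptray 267 [217. 288.] [ 0.4725 -0.3794  0.0526] circ [ 0.4703 -0.3789] 0.0285
scene ptray 279 [194. 298.] [ 0.4678 -0.4486  0.0527] circ [ 0.4667 -0.4499] 0.029
scene jtray 116 [431. 187.] [0.5097 0.4154 0.0588] circ [0.5087 0.4179] 0.0226
scene jtray 118 [419. 192.] [0.5072 0.3611 0.0584] circ [0.5042 0.3658] 0.0246
scene jtray 125 [406. 199.] [0.5047 0.305  0.0583] circ [0.5013 0.3065] 0.0225
t 27.77 tcp [0.5621 0.1178 0.3743] yaw -1.0 w 0.0853 F [ 0.4 -0.4 -0.6] q6 0.09
[-0.1862 -0.9936 -0.1187] [-0.     0.004 -0.066]
[-0.1862 -0.9936 -0.3467] [-0.     0.004 -0.066]
```

arm_command([
  [[-0.186,-0.994,0],[0,0,-0.066],1],
  [[-0.186,-0.994,0],[0,0,-0.066],1],
  [[-0.186,-0.994,0],[0,0,-0.066],1],
  [[-0.186,-0.994,0],[0,0,-0.066],1],
  [[-0.186,-0.994,0],[0,0,-0.066],1],
  [[-0.186,-0.994,0],[0,0,-0.066],1],
  [[-0.186,-0.994,0],[0,0,-0.066],1],
  [[-0.186,-0.994,-0.05],[0,0,-0.066],1],
  [[-0.186,-0.994,-0.12],[0,0,-0.066],1],
  [[-0.186,-0.994,-0.18],[0,0,-0.066],1],
  [[-0.186,-0.994,-0.26],[0,0,-0.066],1],
  [[-0.186,-0.994,-0.32],[0,0,-0.066],1],
  [[-0.186,-0.994,-0.345],[0,0,-0.066],1],
  [[-0.186,-0.994,-0.345],[0,0,-0.066],1],
  [[-0.186,-0.994,-0.345],[0,0,-0.066],-1],
  [[-0.186,-0.994,-0.345],[0,0,-0.066],-1],
  [[-0.186,-0.994,-0.345],[0,0,-0.066],-1],
  [[-0.186,-0.994,-0.345],[0,0,-0.066],-1],
])

```text
time: 30.02
tool_pos: [0.469, -0.3795, 0.1986]
orientation: [2.351, 2.081, -0.0]
contact_force: [-0.7, 1.7, 7.3]
width: 0.0528
finger_force: 30.3
```

```bash
python3 -c "
from h import *
plan((.562,.048,.22,-1),(.562,.048,.127,-1))"
```

```text
t 30.02 tcp [ 0.469  -0.3795  0.1986] yaw -7.0 w 0.0528 F [-0.7  1.7  7.3] q6 -0.69
[0.1861 0.855  0.3529] [0.001 0.001 0.066]
[0.1861 0.855  0.1669] [0.001 0.001 0.066]
```

arm_command([
  [[0,0,0.1],[0,0,0],-1],
  [[0,0.0,0.22],[0,0,0],-1],
  [[0.01,0.08,0.33],[0,0,0],-1],
  [[0.186,0.855,0.34],[0,0,0.066],-1],
  [[0.186,0.855,0.34],[0,0,0.066],-1],
  [[0.186,0.855,0.34],[0,0,0.066],-1],
  [[0.186,0.855,0.34],[0,0,0.066],-1],
  [[0.186,0.855,0.34],[0,0,0.066],-1],
  [[0.186,0.855,0.34],[0,0,0.066],-1],
  [[0.186,0.855,0.34],[0,0,0.066],-1],
  [[0.186,0.855,0.28],[0,0,0.066],-1],
  [[0.186,0.855,0.2],[0,0,0.066],-1],
  [[0.186,0.855,0.162],[0,0,0.066],-1],
  [[0.186,0.855,0.162],[0,0,0.066],-1],
  [[0.186,0.855,0.162],[0,0,0.066],-1],
  [[0.186,0.855,0.162],[0,0,0.066],1],
  [[0.186,0.855,0.162],[0,0,0.066],1],
  [[0.186,0.855,0.162],[0,0,0.066],1],
  [[0.186,0.855,0.26],[0,0,0.066],1],
  [[0.186,0.855,0.34],[0,0,0.066],1],
])

```text
time: 32.52
tool_pos: [0.5617, 0.0482, 0.3687]
orientation: [2.241, 2.201, 0.0]
contact_force: [1.0, 0.6, -0.3]
width: 0.0862
finger_force: 0.0
```

```bash
python3 look.py 7; python3 -c "
from h import *
plan((.4642,-.448,.16,-7),(.4642,-.448,.046,-7))"
```

```text
t 32.52 tcp [0.5617 0.0482 0.3687] yaw -1.0 w 0.0862 F [ 1.   0.6 -0.3] q6 -0.03
top plat 425 [249. 213.] [0.5603 0.1141 0.1345] circ [0.5602 0.1143] 0.0277
top plat 43 [281. 215.] [0.5575 0.0401 0.1347] circ [0.559  0.0394] 0.0239
top ptray 407 [482. 265.] [ 0.464  -0.4478  0.0549] circ [ 0.4642 -0.4493] 0.0284
top jtray 255 [128. 240.] [0.5019 0.416  0.0616] circ [0.503  0.4189] 0.0222
top jtray 250 [150. 242.] [0.4989 0.3625 0.0613] circ [0.4999 0.3636] 0.0215
top jtray 249 [172. 244.] [0.4964 0.3066 0.0614] circ [0.4976 0.3075] 0.0215
scene plat 162 [376. 220.] [0.5718 0.1146 0.1323] circ [0.5651 0.1148] 0.0275
scene plat 227 [357. 227.] [0.5646 0.0476 0.1327] circ [0.5644 0.0488] 0.0288
scene ptray 276 [194. 298.] [ 0.4682 -0.4483  0.0531] circ [ 0.466  -0.4466] 0.0292
scene jtray 115 [432. 187.] [0.51   0.4157 0.0588] circ [0.5085 0.4179] 0.0248
scene jtray 116 [419. 192.] [0.5072 0.3607 0.0591] circ [0.5042 0.3632] 0.0253
scene jtray 118 [406. 198.] [0.5041 0.3055 0.0586] circ [0.502  0.3091] 0.0217
t 32.62 tcp [0.5621 0.0482 0.3718] yaw -1.0 w 0.0856 F [-0.4 -0.2  0.3] q6 -0.03
[-0.1959 -0.9925 -0.1136] [ 0.     0.004 -0.066]
[-0.1959 -0.9925 -0.3416] [ 0.     0.004 -0.066]
```

arm_command([
  [[-0.196,-0.992,0],[0,0,-0.066],1],
  [[-0.196,-0.992,0],[0,0,-0.066],1],
  [[-0.196,-0.992,0],[0,0,-0.066],1],
  [[-0.196,-0.992,0],[0,0,-0.066],1],
  [[-0.196,-0.992,0],[0,0,-0.066],1],
  [[-0.196,-0.992,0],[0,0,-0.066],1],
  [[-0.196,-0.992,0],[0,0,-0.066],1],
  [[-0.196,-0.992,-0.05],[0,0,-0.066],1],
  [[-0.196,-0.992,-0.12],[0,0,-0.066],1],
  [[-0.196,-0.992,-0.18],[0,0,-0.066],1],
  [[-0.196,-0.992,-0.26],[0,0,-0.066],1],
  [[-0.196,-0.992,-0.32],[0,0,-0.066],1],
  [[-0.196,-0.992,-0.338],[0,0,-0.066],1],
  [[-0.196,-0.992,-0.338],[0,0,-0.066],1],
  [[-0.196,-0.992,-0.338],[0,0,-0.066],-1],
  [[-0.196,-0.992,-0.338],[0,0,-0.066],-1],
  [[-0.196,-0.992,-0.338],[0,0,-0.066],-1],
  [[-0.196,-0.992,-0.338],[0,0,-0.066],-1],
])

```text
time: 34.88
tool_pos: [0.4639, -0.448, 0.1996]
orientation: [2.351, 2.081, -0.0]
contact_force: [-1.8, 2.2, 7.3]
width: 0.0533
finger_force: 30.3
```

```bash
python3 look.py 8 | grep -E "plat|jtray"; python3 -c "
from h import *
plan((.562,-.022,.22,-1),(.562,-.022,.127,-1))"
```

```text
top plat 425 [249. 213.] [0.5602 0.114  0.1345] circ [0.5608 0.1141] 0.0275
top plat 425 [277. 213.] [0.5606 0.0483 0.1347] circ [0.5614 0.0491] 0.0281
top jtray 262 [128. 240.] [0.5019 0.4157 0.061 ] circ [0.5034 0.4174] 0.0216
top jtray 257 [150. 242.] [0.4992 0.3615 0.0614] circ [0.5006 0.3628] 0.0218
top jtray 247 [172. 244.] [0.4962 0.3067 0.0617] circ [0.4974 0.3088] 0.0216
scene plat 221 [374. 218.] [0.565  0.1139 0.1324] circ [0.5648 0.1151] 0.029
scene plat 230 [357. 227.] [0.5646 0.0478 0.1325] circ [0.5635 0.048 ] 0.0292
scene jtray 240 [425. 190.] [0.5087 0.3875 0.0586] circ [0.5021 0.3917] 0.0492
scene jtray 119 [406. 198.] [0.5043 0.3054 0.0589] circ [0.5005 0.3066] 0.0227
t 34.98 tcp [ 0.4639 -0.448   0.1996] yaw -7.0 w 0.0528 F [-0.9  1.8  6.6] q6 -0.77
[0.1961 0.8519 0.3507] [0.001 0.001 0.066]
[0.1961 0.8519 0.1647] [0.001 0.001 0.066]
```

arm_command([
  [[0,0,0.1],[0,0,0],-1],
  [[0,0.0,0.22],[0,0,0],-1],
  [[0.01,0.08,0.33],[0,0,0],-1],
  [[0.196,0.852,0.34],[0,0,0.066],-1],
  [[0.196,0.852,0.34],[0,0,0.066],-1],
  [[0.196,0.852,0.34],[0,0,0.066],-1],
  [[0.196,0.852,0.34],[0,0,0.066],-1],
  [[0.196,0.852,0.34],[0,0,0.066],-1],
  [[0.196,0.852,0.34],[0,0,0.066],-1],
  [[0.196,0.852,0.34],[0,0,0.066],-1],
  [[0.196,0.852,0.28],[0,0,0.066],-1],
  [[0.196,0.852,0.2],[0,0,0.066],-1],
  [[0.196,0.852,0.162],[0,0,0.066],-1],
  [[0.196,0.852,0.162],[0,0,0.066],-1],
  [[0.196,0.852,0.162],[0,0,0.066],-1],
  [[0.196,0.852,0.162],[0,0,0.066],1],
  [[0.196,0.852,0.162],[0,0,0.066],1],
  [[0.196,0.852,0.162],[0,0,0.066],1],
  [[0.196,0.852,0.26],[0,0,0.066],1],
  [[0.0,0.852,0.34],[0,0,0.066],1],
])

```text
time: 37.48
tool_pos: [0.5051, -0.0221, 0.3536]
orientation: [2.24, 2.2, 0.002]
contact_force: [-0.5, -0.1, 1.8]
width: 0.0855
finger_force: 0.0
```

arm_command([
  [[-0.15,-0.1,0.12],[0,0,0],1],
  [[-0.25,-0.25,0.25],[0,0,0],1],
  [[-0.3,-0.4,0.38],[0,0,0],0],
  [[-0.3,-0.4,0.38],[0,0,0],0],
  [[-0.3,-0.4,0.38],[0,0,0],0],
])

```text
time: 38.1
tool_pos: [0.3546, -0.2191, 0.5402]
orientation: [2.241, 2.201, 0.0]
contact_force: [0.9, -0.7, 0.5]
width: 0.0429
finger_force: 0.0
```

```bash
python3 look.py 9;python3 - <<'E'
from h import *
for c in('top','scene'):
    pc=np.load(c+'.npz')['pc']
    k=(pc[...,2]>.275)&(pc[...,2]<.315)&(pc[...,0]>.65)&(pc[...,0]<.85)&(pc[...,1]>-.12)&(pc[...,1]<.2)
    q=pc[k]; print(c,len(q),q.mean(0),q.min(0),q.max(0))
plan((.721,.046,.35,-1),(.721,.046,.29,-1))
E
```

```text
t 38.1 tcp [ 0.3546 -0.2191  0.5402] yaw -1.0 w 0.0429 F [ 0.9 -0.7  0.5] q6 -0.72
top plat 848 [287. 207.] [0.5757 0.0259 0.1347] circ [0.5764 0.0259] 0.0543
top plat 426 [249. 213.] [0.5603 0.1142 0.1344] circ [0.5605 0.1147] 0.0273
top jtray 263 [128. 240.] [0.5017 0.4159 0.0611] circ [0.5021 0.417 ] 0.022
top jtray 250 [150. 242.] [0.4997 0.3619 0.0615] circ [0.501  0.3639] 0.0219
top jtray 241 [172. 244.] [0.4961 0.3073 0.0619] circ [0.4972 0.3081] 0.0219
scene plat 222 [374. 218.] [0.5651 0.1135 0.1327] circ [0.5647 0.115 ] 0.0302
scene plat 329 [354. 231.] [0.5702 0.0333 0.133 ] circ [0.5734 0.0243] 0.0534
scene jtray 119 [432. 187.] [0.5104 0.4159 0.0582] circ [0.5091 0.4197] 0.0231
scene jtray 116 [419. 192.] [0.507  0.3613 0.0589] circ [0.5058 0.3691] 0.0276
scene jtray 120 [406. 198.] [0.505  0.3052 0.0592] circ [0.5053 0.308 ] 0.0221
top 409 [0.7184783  0.04381907 0.29361197] [ 0.71007653 -0.02487948  0.27578215] [0.72751876 0.11435995 0.30235925]
scene 254 [0.72441466 0.03888634 0.29211579] [ 0.71495338 -0.02722985  0.27611527] [0.73142411 0.112381   0.2991871 ]
t 38.2 tcp [ 0.3539 -0.2209  0.5422] yaw -1.3 w 0.0425 F [ 0.6  0.4 -1.5] q6 -0.72
[ 0.7342  0.5338 -0.0744] [0.003 0.002 0.003]
[ 0.7342  0.5338 -0.1944] [0.003 0.002 0.003]
```

```bash
python3 - <<'E'
from h import *
t=np.load('top.npz'); a=t['im'][150:290,110:400]
a=cv2.resize(a,None,fx=2.7,fy=2.7,interpolation=cv2.INTER_CUBIC); cv2.imwrite('pics/crop3.png',cv2.convertScaleAbs(a[:,:,::-1],alpha=1.8))
pc=t['pc']; k=(pc[...,2]>.125)&(pc[...,2]<.155)&(pc[...,0]>.49)&(pc[...,0]<.64)&(pc[...,1]>-.08)&(pc[...,1]<.085)
q=pc[k][:,:2]; _,l,c=cv2.kmeans(q.astype(np.float32),2,None,(3,50,1e-5),5,cv2.KMEANS_PP_CENTERS); print(c)
for i in(0,1): print(cv2.minEnclosingCircle(q[l[:,0]==i].astype(np.float32)))
E
```

```text
[[0.56047744 0.04840752]
 [0.5910717  0.00312794]]
((0.5611576437950134, 0.04812069237232208), 0.02754652313888073)
((0.5915862917900085, 0.0031134658493101597), 0.027855906635522842)
```

View pics/crop3.png

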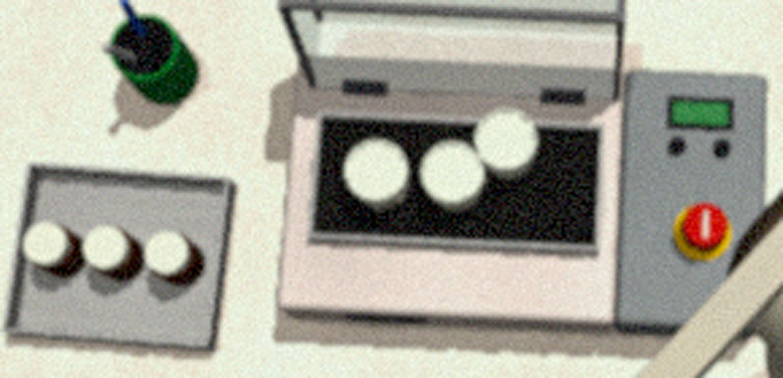

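```bash
python3 - <<'E'
from h import *
for c in('top','scene'):
    pc=np.load(c+'.npz')['pc']
    for x,y in((.561,.114),(.561,.048),(.5915,.003)):
        if c=='scene': x+=.003
        q=pc[(np.hypot(pc[...,0]-x,pc[...,1]-y)<.022)&(pc[...,2]>.125)]
        s=np.linalg.lstsq(np.c_[q[:,0]-x,q[:,1]-y,np.ones(len(q))],q[:,2],rcond=None)[0]; print(c,x,y,len(q),s.round(4))
E
```

```text
top 0.561 0.114 270 [-0.0241  0.0118  0.1343]
top 0.561 0.048 269 [ 0.0023 -0.0299  0.1345]
top 0.5915 0.003 269 [ 0.0179 -0.0228  0.1345]
scene 0.5640000000000001 0.114 121 [-0.0182 -0.0194  0.133 ]
scene 0.5640000000000001 0.048 129 [-0.0089  0.0126  0.133 ]
scene 0.5945 0.003 62 [0.0286 0.0033 0.1331]
```

arm_command([
  [[0.735,0.534,-0.03],[0,0,0],0],
  [[0.735,0.534,-0.03],[0,0,0],0],
  [[0.735,0.534,-0.03],[0,0,0],0],
  [[0.735,0.534,-0.03],[0,0,0],0],
  [[0.735,0.534,-0.03],[0,0,0],0],
  [[0.735,0.534,-0.03],[0,0,0],0],
  [[0.735,0.534,-0.03],[0,0,0],0],
  [[0.735,0.534,-0.03],[0,0,0],0],
  [[0.735,0.534,-0.03],[0,0,0],0],
  [[0.735,0.534,-0.1],[0,0,0],0],
  [[0.735,0.534,-0.16],[0,0,0],0],
  [[0.735,0.534,-0.19],[0,0,0],0],
  [[0.735,0.534,-0.19],[0,0,0],0],
  [[0.735,0.534,-0.19],[0,0,0],-1],
  [[0.735,0.534,-0.19],[0,0,0],-1],
  [[0.735,0.534,-0.19],[0,0,0],-1],
  [[0.735,0.534,-0.19],[0,0,0],-1],
], squeeze=30)

```text
time: 40.33
tool_pos: [0.722, 0.0488, 0.4452]
orientation: [-2.24, -2.2, 0.004]
contact_force: [-27.0, -0.5, 7.3]
width: 0.0109
finger_force: 30.6
```

```bash
python3 - <<'E'
from h import *
plan()
a0=np.arctan2(.05,-.216); r=np.hypot(.05,.216); f=lambda t:np.array([r*np.cos(a0-t),r*np.sin(a0-t)])
for t in [1.6,1.5,1.4,1.3,1.2,1.1,1.,.9,.8,.7,.6,.5,.4,.3,.2,.1,.05,0]: print(t,((f(t)-f(1.68))/.5).round(3))
E
```

```text
t 40.33 tcp [0.722  0.0488 0.4452] yaw -1.0 w 0.0109 F [-27.   -0.5   7.3] q6 -0.02
1.6 [-0.034  0.01 ]
1.5 [-0.077  0.019]
1.4 [-0.121  0.024]
1.3 [-0.166  0.024]
1.2 [-0.21  0.02]
1.1 [-0.253  0.012]
1.0 [-0.296 -0.001]
0.9 [-0.337 -0.018]
0.8 [-0.376 -0.039]
0.7 [-0.412 -0.064]
0.6 [-0.447 -0.092]
0.5 [-0.478 -0.124]
0.4 [-0.505 -0.158]
0.3 [-0.53  -0.195]
0.2 [-0.55  -0.235]
0.1 [-0.566 -0.276]
0.05 [-0.573 -0.297]
0 [-0.578 -0.319]
```

arm_command([
  [[-0.038,0,0.01],[0,0,0],-1],
  [[-0.082,0,0.019],[0,0,0],-1],
  [[-0.126,0,0.024],[0,0,0],-1],
  [[-0.171,0,0.024],[0,0,0],-1],
  [[-0.215,0,0.02],[0,0,0],-1],
  [[-0.258,0,0.012],[0,0,0],-1],
  [[-0.301,0,-0.001],[0,0,0],-1],
  [[-0.342,0,-0.018],[0,0,0],-1],
  [[-0.381,0,-0.039],[0,0,0],-1],
])

```text
time: 41.45
tool_pos: [0.5323, 0.0496, 0.4253]
orientation: [2.24, 2.202, 0.005]
contact_force: [4.6, 12.1, -2.1]
width: 0.0106
finger_force: 30.5
```

arm_command([
  [[-0.036,0,-0.025],[0,0,0],-1],
  [[-0.071,0,-0.053],[0,0,0],-1],
  [[-0.102,0,-0.085],[0,0,0],-1],
  [[-0.129,0,-0.119],[0,0,0],-1],
  [[-0.154,0,-0.156],[0,0,0],-1],
  [[-0.174,0,-0.196],[0,0,0],-1],
  [[-0.19,0,-0.237],[0,0,0],-1],
  [[-0.197,0,-0.258],[0,0,0],-1],
  [[-0.202,0,-0.28],[0,0,0],-1],
  [[-0.202,0,-0.28],[0,0,0],-1],
])

```text
time: 42.7
tool_pos: [0.4319, 0.0492, 0.2845]
orientation: [-2.241, -2.201, -0.002]
contact_force: [-1.1, 7.3, -2.0]
width: 0.0113
finger_force: 32.0
```

arm_command([
  [[0,0,0],[0,0,0],0],
  [[0,0,0],[0,0,0],0],
  [[0,0,0],[0,0,0],0],
  [[0,0,0.1],[0,0,0],0],
  [[0,0,0.16],[0,0,0],0],
  [[-0.1,-0.2,0.2],[0,0,0.2],0.4],
  [[-0.1,-0.3,0.25],[0,0,0.3],0.4],
  [[-0.1,-0.3,0.25],[0,0,0.3],0.4],
  [[-0.1,-0.3,0.25],[0,0,0.3],0.4],
])

```text
time: 43.82
tool_pos: [0.3812, -0.1032, 0.4102]
orientation: [1.664, 2.663, -0.0]
contact_force: [-0.2, 1.8, -1.0]
width: 0.0596
finger_force: 0.0
```

```bash
python3 look.py a|grep -v jtray;python3 - <<'E'
from h import *
for c in('top','scene'):
    t=np.load(c+'.npz'); pc=t['pc']
    k=(pc[...,2]>.118)&(pc[...,2]<.15)&(pc[...,0]>.4)&(pc[...,0]<.452)&(pc[...,1]>-.06)&(pc[...,1]<.16)
    q=pc[k]; print(c,len(q),np.median(q,0))
    k=(np.hypot(pc[...,0]-.526,pc[...,1]+.172)<.03)&(pc[...,2]>.108)&(pc[...,2]<.135); q=pc[k]; z=np.percentile(q[:,2],50); u=q[q[:,2]>z-.006]; print('btn',len(q),z,u.mean(0),cv2.minEnclosingCircle(u[:,:2].astype(np.float32)))
plan((.5255,-.1715,.16,25),(.5255,-.1715,.113,25))
E
```

```text
t 43.83 tcp [ 0.3812 -0.1032  0.4102] yaw 26.0 w 0.0596 F [-0.2  1.8 -1. ] q6 -0.91
top plat 6163 [271. 208.] [0.57   0.0612 0.1509] circ [0.5658 0.0472] 0.159
scene plat 3754 [355. 226.] [0.5671 0.0382 0.1493] circ [0.5686 0.0461] 0.1581
top 267 [0.43180617 0.07514918 0.13596116]
btn 156 0.11719363771011038 [ 0.52806045 -0.17371947  0.11746323] ((0.5244317054748535, -0.171813502907753), 0.019593920558691025)
scene 174 [0.43653133 0.04765455 0.13379718]
btn 132 0.11514447856659404 [ 0.52887655 -0.17219225  0.1152107 ] ((0.5269492864608765, -0.17125311493873596), 0.02246302366256714)
t 43.92 tcp [ 0.3815 -0.1024  0.4097] yaw 25.8 w 0.0595 F [ 0.4 -0.2  0.3] q6 -0.91
[ 0.2879 -0.1381 -0.1894] [ 0.001  0.001 -0.009]
[ 0.2879 -0.1381 -0.2834] [ 0.001  0.001 -0.009]
```

arm_command([
  [[0.288,-0.139,-0.15],[0,0,-0.009],0.5],
  [[0.288,-0.139,-0.15],[0,0,-0.009],0.5],
  [[0.288,-0.139,-0.15],[0,0,-0.009],0.5],
  [[0.288,-0.139,-0.19],[0,0,-0.009],0.5],
  [[0.288,-0.139,-0.25],[0,0,-0.009],0.5],
  [[0.288,-0.139,-0.285],[0,0,-0.009],0.5],
  [[0.288,-0.139,-0.285],[0,0,-0.009],0.5],
  [[0.288,-0.139,-0.285],[0,0,-0.009],-1],
  [[0.288,-0.139,-0.285],[0,0,-0.009],-1],
  [[0.288,-0.139,-0.285],[0,0,-0.009],-1],
  [[0.288,-0.139,-0.285],[0,0,-0.009],-1],
], squeeze=25)

```text
time: 45.3
tool_pos: [0.5259, -0.1709, 0.2681]
orientation: [1.684, 2.65, -0.001]
contact_force: [-4.7, -0.8, 5.9]
width: 0.0391
finger_force: 25.4
```

arm_command([
  [[0,0,0],[0,0,-0.07],-1],
  [[0,0,0],[0,0,-0.14],-1],
  [[0,0,0],[0,0,-0.21],-1],
  [[0,0,0.001],[0,0,-0.28],-1],
  [[0,0,0.003],[0,0,-0.34],-1],
  [[0,0,0.006],[0,0,-0.4],-1],
  [[0,0,0.01],[0,0,-0.45],-1],
  [[0,0,0.014],[0,0,-0.5],-1],
  [[0,0,0.014],[0,0,-0.5],-1],
  [[0,0,0.014],[0,0,-0.5],-1],
])

```text
time: 46.55
tool_pos: [0.5255, -0.1708, 0.2744]
orientation: [-2.571, -1.805, 0.001]
contact_force: [-7.1, 0.3, 2.2]
width: 0.0391
finger_force: 26.5
```

arm_command([
  [[0,0,0],[0,0,0],0.6],
  [[0,0,0],[0,0,0],0.6],
  [[0,0,0],[0,0,0],0.6],
  [[0,0,0.1],[0,0,0],0.6],
  [[0,0,0.2],[0,0,0],0.6],
  [[-0.2,-0.2,0.25],[0,0,0],0.6],
  [[-0.3,-0.2,0.25],[0,0,0],0.6],
  [[-0.3,-0.2,0.25],[0,0,0],0.6],
  [[-0.3,-0.2,0.25],[0,0,0],0.6],
])

```text
time: 47.68
tool_pos: [0.3734, -0.2721, 0.3996]
orientation: [2.573, 1.799, -0.0]
contact_force: [0.9, 0.3, 0.3]
width: 0.0683
finger_force: 0.0
```

```bash
python3 look.py b|grep -E "jtray|^t ";python3 - <<'E'
from h import *
for c in('top','scene'):
    t=np.load(c+'.npz'); pc=t['pc']
    k=(pc[...,2]>.118)&(pc[...,2]<.15)&(pc[...,0]>.4)&(pc[...,0]<.452)&(pc[...,1]>-.06)&(pc[...,1]<.16)
    q=pc[k]; print(c,len(q),np.median(q,0))
    k=(np.hypot(pc[...,0]-.526,pc[...,1]+.172)<.017)&(pc[...,2]>.10)&(pc[...,2]<.135); print('btn z',np.median(pc[k][:,2]))
t=np.load('top.npz')['im'][150:290,110:400]
cv2.imwrite('pics/crop4.png',cv2.convertScaleAbs(cv2.resize(t,None,fx=2.7,fy=2.7)[:,:,::-1],alpha=1.8))
E
```

```text
t 47.67 tcp [ 0.3734 -0.2721  0.3996] yaw -20.1 w 0.0683 F [0.9 0.3 0.3] q6 -0.45
top jtray 259 [128. 240.] [0.5017 0.416  0.0613] circ [0.5026 0.418 ] 0.0214
top jtray 262 [150. 242.] [0.4989 0.3617 0.061 ] circ [0.5001 0.3637] 0.0219
top jtray 256 [172. 244.] [0.4962 0.3064 0.0611] circ [0.4974 0.3082] 0.0219
scene jtray 238 [425. 190.] [0.5092 0.388  0.0586] circ [0.5134 0.3919] 0.0506
scene jtray 121 [406. 198.] [0.5041 0.3047 0.0591] circ [0.498  0.3082] 0.0235
top 394 [0.43187058 0.04776604 0.13628155]
btn z 0.123397917289364
scene 174 [0.4364763  0.04623545 0.13403805]
btn z 0.12149435268234166
```

View pics/crop4.png

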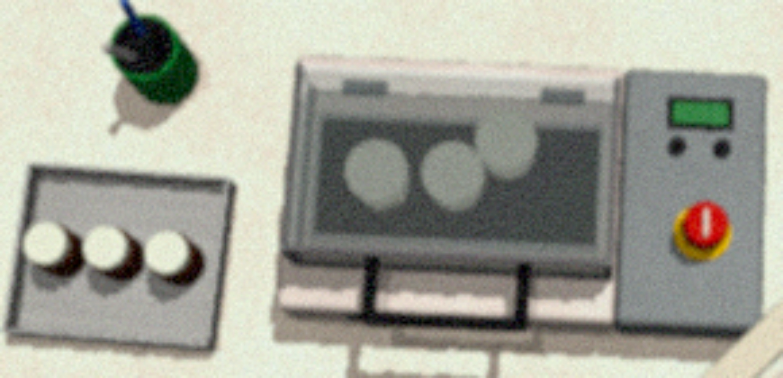

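The crop shows the hood shut over the three pots, the button up with its mark back in line at (705,225), and the jars in the steel tray.

```bash
python3 -c "
from station import *
print(finish_job())"
```

```text
the job is handed in; nothing more can be done
None
```

The job is handed in, with no verdict returned. On the last camera check, all three jars stood in the steel tray, all three pots were on the platform (one was knocked to the rear lip but stood flat there), the hood was shut and the stop button was back up.

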